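# Fetch the caddy from the latched cupboard

## Task

Pull the small cupboard's drop-front door ajar until its hidden safety catch stops it, press the catch down through the gap while pulling the door on, and let the door right down. Draw the caddy out by its upright tongue on to the lowered door and let go of it, then take it again across its body and set it down gently, flat and lengthwise, in the free bay of the two-bay tray. Keep the caddy level, leave the door down, and leave all the other things where they are.

Things in the scene. Friction and masses are not known exactly. Their poses are not given: they have to be found in the camera images.
- cupboard: fixed white cupboard 180 wide, 190 deep, 250 mm high, its front sloping back 0.26 rad from the hinge line up. Origin on the counter below the middle of the hinge line; x inwards (front to back), y along the front, z up. Inner floor 61 mm up, from x = 0. The roof's front edge is at x = 50 mm; a header rail under it, x = 50 to 60 mm, hangs down to 212 mm. Opening 156 mm wide
- hinge_line (a point): middle of the drop-front door's hinge axis, along the cupboard's y, 60 mm above the counter. The door is a wooden panel 180 wide, 190 mm tall from hinge to top edge, 12 mm thick, 0.45 kg; its inner face passes through the hinge axis, the panel is outside it
- door (a joint): angle of the door, rad: 0 shut (leaning 0.26 rad inwards), 0.26 upright, 1.831 lowered level towards the cupboard's -x. The stiff hinge holds it anywhere up to about 0.6; beyond about 0.8 it sinks by its own weight. Unpressed, the catch stops it at about 0.30 (gap at the top about 56 mm); with the catch held fully down it is past the catch at about 0.43
- door_bar (a point): middle of the level steel bar handle, 10 mm thick, 120 mm long along the door's width, 42 mm out from the outer face, 165 mm up the door from the hinge (25 mm below its top edge); about 37 mm free between bar and door, open from above. Axes are the door's: x inwards, z from hinge to top edge
- catch_pad (a point): middle of the top of the catch's press pad, 30 mm deep x 34 wide, on a white arm that sticks 74 mm inwards from the door's inner face, 145 mm up from the hinge, ending in a hook 12 mm high that stops behind the header. Point 24 mm in from the face; place along the width varies (within 45 mm of the middle). Moves and tilts with the door; door lowered, the arm stands up from it
- catch (a joint): how far the catch is pressed, m: 0 free, 0.022 fully down (along the door towards the hinge). Sprung: 4 N to start, 8 N fully down; at the stop angle about 9 mm clears the header, and 15 mm or more keeps it clear all the way. It springs back when let go
- caddy_mid (a point): centre of the caddy, 21 mm above its underside: an open plastic box 120 mm long (its x), 62 wide (its y), 42 high, 4 mm walls, about 0.35 kg. It stands loose in the cupboard, tongue to the front, its length roughly along the cupboard's x
- caddy_tongue (a point): point to grip on the caddy's upright tongue, a plate 24 mm wide (y), 8 mm thick (x) at the caddy's front end, 56 mm from its centre towards its -x, rising to 92 mm above the underside; the point is 70 mm above the underside. With the door lowered it is reached under the header with the gripper tilted some 30 degrees
- bay (a point): centre of the floor of the tray's free bay, 5 mm above the counter. The fixed tray is 200 x 240 mm with a 14 mm high rim, split by a 5 mm divider into two bays, each 190 mm long (x of this point) and 112 mm wide (y). The other bay lies towards +y of this point and holds the bowls. The tray stands left or right of the cupboard
- bowls: stack of white bowls, 88 mm across, 60 mm high, standing in the other bay of the tray. Not to be moved; origin at the centre of its underside
- mug: white mug, 80 mm across, 90 mm high, on the chopping board. Not to be moved; origin at the centre of its underside
- spatula: metal spatula, 200 mm long, lying on the chopping board. Not to be moved; origin at the middle of its underside
- sauce: tall bottle, 56 mm across, 160 mm high, standing beside the cupboard. Not to be moved; origin at the centre of its underside
- shaker: jar with a metal cap, 52 mm across, 100 mm high, standing beside the cupboard. Not to be moved; origin at the centre of its underside
- saucers: stack of saucers, 110 mm across, 26 mm high, on the cupboard's roof. Not to be moved; origin at the centre of its underside
- caddy: the caddy again: origin at the centre of its underside, x along its length, away from the tongue
- tray: the two-bay tray: origin at the centre of its underside, x along the bays; the free bay is on its -y side

How it is judged:
By the outcome, as a careful person would: the job done as asked, in the order asked, and still so for the second after the job is handed in, with the robot touching nothing.
It also fails if it takes over 72 s, if anything falls off the work surface, if the arm or the gripper's body presses on something with over 40 N, if the wrist force passes 120 N, or if a joint passes its speed limit or range.

## Robot

A 7-joint arm with a two-finger parallel gripper is mounted at the origin on the work surface. World frame = base frame: x ahead of the robot, y to its left, z up, the work surface at z = 0. Lengths are in m, angles in rad, forces in N, time in s.
With the tool pointing down it reaches from about 0.425 to 0.925 m from the base axis. Payload 6.8 kg.
Tool frame: the origin (TCP) lies midway between the tips of the shut fingers; the grasp point (between the pads) lies 19 mm behind it; z points along the fingers, x is the direction in which the jaws open and shut, and the axes are right-handed (so a half turn about z gives the same grasp; the last joint's range is limited). The gripper opens to 85 mm and grips with 20 to 120 N. Pads are 22 mm wide; open, the fingers measure 114 mm over their backs; the gripper's body (76 mm by 85 mm) begins 54 mm behind the grasp point. The pads swing forward as they close: fully open they stand 13 mm farther back than shut.
Start: joints at [-1.355, 0.477, 0.022, 1.555, -0.011, 1.109, -0.083], TCP at [0.215, 0.64, 0.203] pointing down, gripper open.
Joint ranges: [-2.96, 2.96], [-0.34, 2.1], [-1.41, 1.46], [0.24, 2.44], [-1.37, 4.51], [0.17, 1.92], [-2.96, 2.96]. Speed limits (rad/s): [2.39, 2.39, 3.14, 3.14, 3.14, 3.14, 3.14].

## Interface

Orientations are given as a unit quaternion [w, x, y, z].
In Python, from station import bot, imaging, nets gives the robot as it stands. The module is installed in compiled form; this text tells all that it offers.
- The arm moves only by the tool apply_moves, never from a script. Its argument "moves" is text: rows parted by semicolons, each of 7 numbers parted by spaces: the gripper command: -1 is fully open, 1 is shut, values between are in proportion, then the shift along the tool's x, y, z normalised to -1 to 1, where 1 is 120 mm, then the turn, a rotation vector about the tool's x, y, z normalised to -1 to 1, where 1 is 4 degrees. In form: hand dx dy dz rx ry rz; .... A call has 1 to 12 rows; each row shifts and turns the commanded pose from where the row before left it, along the tool's axes as they then stand; what a row does not reach is not made up. A row lasts 1/12 s, in which the tool goes at most 41.7 mm and 7.16 degrees, less where a joint would pass 70% of its speed; a pose out of reach is approached as far as the arm can. A call with a number of a shift or a turn outside -1 to 1 is refused whole. A call with a gripper value outside its range is refused whole. The fingers move at their own pace and stop on an object; "force" is the grip in N (left out, the last holds). Time passes only in rows, so rows that do not move let the fingers close. It gives the time, the measured TCP pose, the force and the opening at its end, in the units of the state.
- bot.get_obs(): the state, without advancing time (a new reading comes with each control period).
- imaging.read_camera(name): name is "scene" or "top" or "wrist"; returns a dict with "image" (420x560x3 uint8, red, green, blue), "fx", "fy", "cx", "cy" (pixels), "view" (4x4, takes a point from world to camera coordinates); the wrist camera has in their place "mount" (4x4, takes a point from camera to tool coordinates, whose origin is the TCP and whose axes are the tool frame's). Camera axes: x right, y down, z forward; pixel columns grow to the right and rows downward; lengths in m; the calibration is good to about 2 mm. A picture is of the moment at which its call begins: read the wrist's pose just before it. There is no depth.
- bot.hand_in(): hands the job in, once; it reports no verdict.
Trained networks look in a picture, given as the dict that the camera call returned (one of the last four; its "shot" number tells which), for a name from the list of things; names that differ only in an ending like _2 or _b are one class to them, and where a whole thing is asked for, a point or a joint stands for the part that bears it (a point fixed in the world has none). Each returns a list of dicts, best first, with "score" (0 to 1); they miss things now and then, are a little off and sometimes report something else, mostly with a low value. They report only what shows in the picture. A call takes as long as a camera call.
- nets.spot_in(picture, name): "rect" ([left, top, right, bottom] in pixels, round what is visible of it).
- nets.outline_of(picture, name): "region" (420x560 bool, what is visible of it) and "rect" ([left, top, right, bottom] in pixels, round what is visible of it).
- nets.spot_point(picture, name): "location" ([column, row] in pixels: a listed point, or the origin of a listed thing).
The state is a dict: "t": time; "q": joint angles; "joint_vel": joint speeds; "joint_torque": joint torques, N m; "eef_pos": TCP position; "tool_rot": TCP orientation; "contact_force": force on the tool from outside, world axes, zero at the start; "torque": the same for the moment, N m; "gripper_width": opening from 0.0 (shut) to 1.0 (fully open).
Only numpy, scipy, OpenCV 4.12 (cv2) and the standard library are available. Lean on these libraries where they do the work, as an engineer would, in place of code of your own. Each camera call takes 0.05 s, during which the arm holds its last target.

## Working session

There is one attempt and no reset: what is moved stays moved. The work goes in short steps, Python scripts to look and compute and a tool call to move; the robot and the scene stay as the last step left them, time stands still between calls to the robot, and variables do not carry over. Pictures are saved under pics/ and viewed, and the job is handed in when it is done.

Besides the shell and the picture viewer there is one more tool, called after ">>>" by a JSON object that holds its "fn" and its "kwargs". apply_moves: Moves the arm, as the interface text tells. Scaled input: -1 to 1 covers 120 mm each way for a shift and 4 degrees each way for a turn. Its arguments: {"type":"object","properties":{"moves":{"type":"string"},"force":{"type":"number"}},"required":["moves"]}

```bash
ls; mkdir -p pics; python3 - <<'E'
from station import bot, imaging, nets
import cv2, numpy as np
print(bot.get_obs())
for n in ["scene","top","wrist"]:
    p=imaging.read_camera(n)
    print(n,p["fx"],p["fy"],p["cx"],p["cy"],p.get("view"),p.get("mount"))
    cv2.imwrite(f"pics/{n}0.png",p["image"][:,:,::-1])
E
```

```text
pics
{'t': 0.0, 'q': array([-1.35508445,  0.47779635,  0.02234047,  1.55645497, -0.01150654,
        1.10928797, -0.08306515]), 'joint_vel': array([-0.00169664,  0.00040053,  0.00244546,  0.00022574, -0.00019418,
       -0.00048912, -0.00110214]), 'joint_torque': array([ 2.47693833e-04, -5.96447468e+01,  1.60791434e+00, -2.81201237e+01,
        1.24399815e-02,  9.36288794e-03, -1.64868482e-05]), 'eef_pos': array([0.21458504, 0.63930529, 0.2018268 ]), 'tool_rot': array([ 5.82155890e-04,  8.11828631e-01,  5.83895065e-01, -6.98451053e-04]), 'contact_force': array([-0.10620459,  1.0474161 ,  0.26210038]), 'torque': array([ 0.00377566,  0.01441329, -0.05625303]), 'gripper_width': 0.9991674302568042}
scene 542.9120046733631 542.9120046733631 278.39390869512533 213.8219968308959 [[-0.14700883 -0.989102    0.00810146  0.07320444]
 [-0.91228117  0.1324166  -0.38756794  0.61902206]
 [ 0.38227146 -0.06436672 -0.92180554  1.41648431]
 [ 0.          0.          0.          1.        ]] None
top 531.3709516106677 531.3709516106677 282.1658934987507 212.05810717957513 [[-0.02770536 -0.99947785 -0.01662635  0.0313885 ]
 [-0.99611377  0.02899558 -0.08316619  0.63801803]
 [ 0.08360486  0.01425759 -0.99639698  1.50966889]
 [ 0.          0.          0.          1.        ]] None
wrist 364.98885298000704 364.98885298000704 278.2972957821186 212.73763208154864 None [[ 9.99999953e-01  3.01574590e-04 -5.68933616e-05 -3.48430901e-04]
 [-2.66341086e-04  9.44916741e-01  3.27310680e-01 -8.44089310e-02]
 [ 1.52468074e-04 -3.27310650e-01  9.44916777e-01 -1.70267829e-01]
 [ 0.00000000e+00  0.00000000e+00  0.00000000e+00  1.00000000e+00]]
```

View images.

View pics/scene0.png

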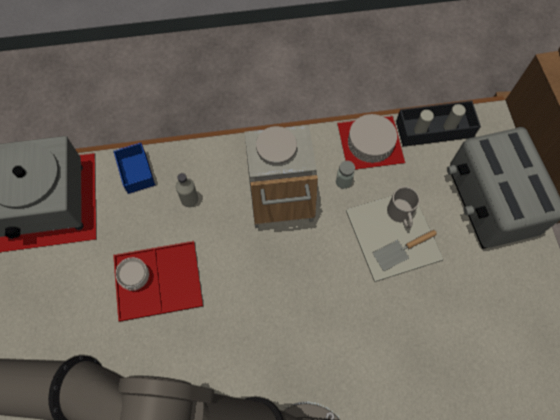

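View pics/top0.png

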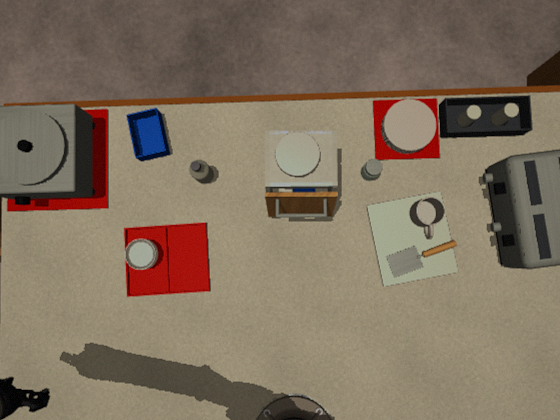

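View pics/wrist0.png

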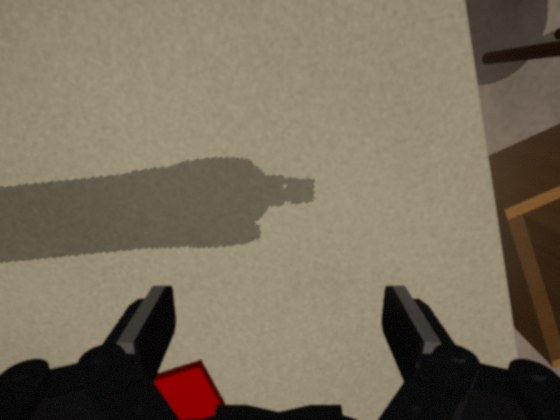

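```bash
cat > h.py <<'E'
from station import bot, imaging, nets
import cv2, numpy as np
from scipy.spatial.transform import Rotation as R
from scipy.optimize import least_squares
def K(p): return np.array([[p["fx"],0,p["cx"]],[0,p["fy"],p["cy"]],[0,0,1]])
def rotm(q): return R.from_quat([q[1],q[2],q[3],q[0]]).as_matrix()
def cam(n):
    o=bot.get_obs(); p=imaging.read_camera(n)
    if n=="wrist":
        T=np.eye(4); T[:3,:3]=rotm(o["tool_rot"]); T[:3,3]=o["eef_pos"]
        p["view"]=np.linalg.inv(T@p["mount"])
    return p
def proj(p,X):
    X=np.atleast_2d(X); c=X@p["view"][:3,:3].T+p["view"][:3,3]
    return np.c_[p["fx"]*c[:,0]/c[:,2]+p["cx"],p["fy"]*c[:,1]/c[:,2]+p["cy"]]
def ray(p,uv):
    d=np.array([(uv[0]-p["cx"])/p["fx"],(uv[1]-p["cy"])/p["fy"],1.])
    Rm=p["view"][:3,:3]; return -Rm.T@p["view"][:3,3], Rm.T@d
def onz(p,uv,z):
    c,d=ray(p,uv); return c+d*(z-c[2])/d[2]
def save(p,name,crop=None,scale=1):
    im=p["image"][:,:,::-1]
    if crop: im=im[crop[1]:crop[3],crop[0]:crop[2]]
    if scale!=1: im=cv2.resize(im,None,fx=scale,fy=scale,interpolation=cv2.INTER_CUBIC)
    cv2.imwrite(f"pics/{name}.png",im)
def tri(obs):
    A=[];b=[]
    for p,uv in obs:
        c,d=ray(p,uv); d/=np.linalg.norm(d); M=np.eye(3)-np.outer(d,d); A.append(M); b.append(M@c)
    A=np.vstack(A); b=np.hstack(b); x,r,_,_=np.linalg.lstsq(A,b,rcond=None); return x,np.sqrt(r)
E
python3 - <<'E'
from h import *
s=cam("scene"); t=cam("top")
for n in ["hinge_line","door_bar","catch_pad","caddy_mid","caddy_tongue","bay","bowls","mug","spatula","sauce","shaker","saucers","tray","cupboard","caddy"]:
    a=nets.spot_point(s,n); b=nets.spot_point(t,n)
    f=lambda l:[(np.round(d["location"],1).tolist(),round(d["score"],2)) for d in l[:2]]
    print(n,f(a),f(b), [np.round(v,4) for v in tri([(s,a[0]["location"]),(t,b[0]["location"])])] if a and b else "")
save(s,"s1",(220,100,350,250),5); save(t,"t1",(240,110,370,240),5)
E
```

```text
hinge_line [([284.2, 219.7], 0.95), ([285.4, 224.6], 0.39)] [([186.3, 258.3], 0.62)] [array([0.4566, 0.0885, 0.6437]), array([0.1391])]
door_bar [([286.6, 198.5], 0.95)] [([299.4, 213.5], 0.7)] [array([ 0.6153, -0.0349,  0.2414]), array([0.0034])]
catch_pad [] [([206.2, 179.3], 0.58), ([282.2, 190.2], 0.56)] 
caddy_mid [([175.7, 274.9], 0.72)] [] 
caddy_tongue [] [([310.2, 197.2], 0.49)] 
bay [([178.1, 276.7], 0.92)] [([185.8, 259.5], 0.57), ([299.5, 213.4], 0.41)] [array([0.5095, 0.2921, 0.0308]), array([0.0021])]
bowls [([136.7, 277.4], 0.95)] [([144.3, 256.1], 0.81)] [array([0.5223, 0.409 , 0.0384]), array([0.0029])]
mug [([402.1, 208.4], 0.66)] [([423.0, 215.4], 0.59)] [array([ 0.6142, -0.3865,  0.0608]), array([0.0048])]
spatula [([403.7, 248.1], 0.65)] [([420.7, 255.7], 0.88)] [array([ 0.5023, -0.3783,  0.0234]), array([0.0026])]
sauce [([186.1, 200.1], 0.7)] [([203.7, 175.0], 0.9)] [array([0.7577, 0.2465, 0.0066]), array([0.0061])]
shaker [([343.4, 181.0], 0.66)] [([367.2, 170.8], 0.87), ([420.0, 256.8], 0.31)] [array([ 0.7543, -0.2427,  0.0061]), array([0.004])]
saucers [([275.6, 146.6], 0.57)] [([296.7, 153.4], 0.79)] [array([ 0.7637, -0.0299,  0.2593]), array([0.0002])]
tray [([159.4, 280.8], 0.96), ([344.6, 182.3], 0.72)] [([168.2, 257.1], 0.86)] [array([ 0.518 ,  0.353 , -0.0113]), array([0.0014])]
cupboard [([282.2, 223.2], 0.81)] [([297.4, 212.0], 0.75)] [array([ 0.6389, -0.0318,  0.0088]), array([0.0011])]
caddy [] [([142.3, 257.6], 0.73), ([299.9, 181.7], 0.51)]
```

```bash
ls pics
```

```text
s1.png
scene0.png
t1.png
top0.png
wrist0.png
```

View pics/s1.png

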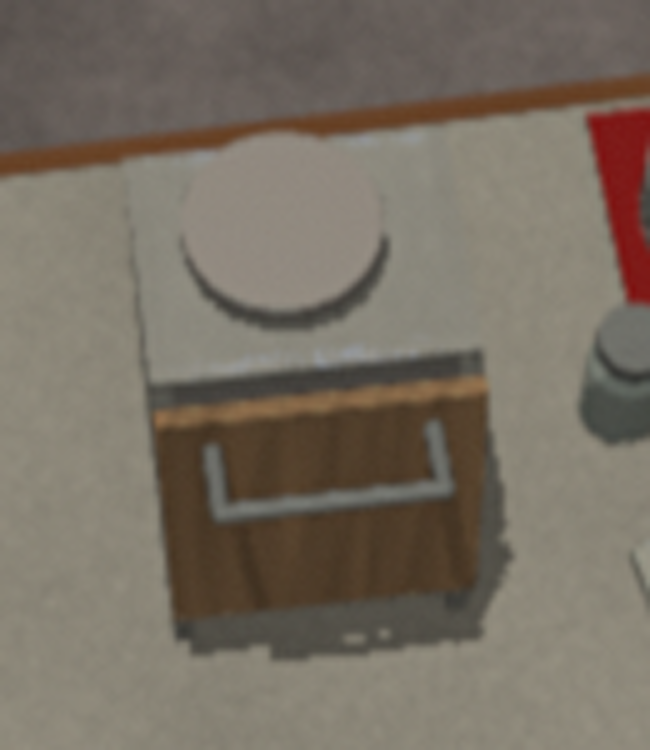

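View pics/t1.png

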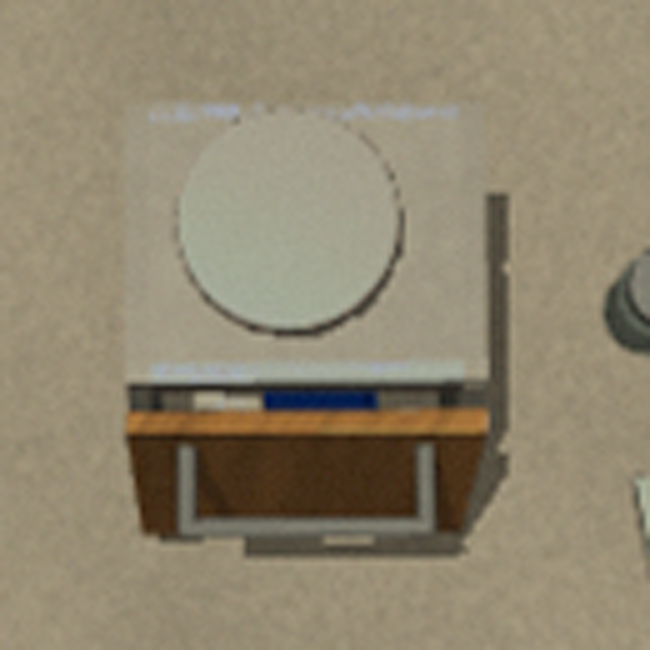

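```bash
cat >> h.py <<'E'
def cup2w(c,X):  # c=(x,y,yaw)
    X=np.atleast_2d(X); return X@R.from_euler('z',c[2]).as_matrix().T+np.array([c[0],c[1],0])
def door2cup(th,X):
    a=.26-th; X=np.atleast_2d(X)
    return X@np.array([[np.cos(a),0,np.sin(a)],[0,1,0],[-np.sin(a),0,np.cos(a)]]).T+np.array([0,0,.06])
E
cat > fit.py <<'E'
from h import *
s=cam("scene"); t=cam("top")
S=lambda x,y:(220+x/5-.4,100+y/5-.4); T=lambda x,y:(240+x/5-.4,110+y/5-.4)
obs=[ # cam, uv, frame, pt
(t,T(127,103),'c',(.19,.09,.25)),(t,T(487,103),'c',(.19,-.09,.25)),(t,T(127,384),'c',(.05,.09,.25)),(t,T(487,384),'c',(.05,-.09,.25)),
(s,S(122,160),'c',(.19,.09,.25)),(s,S(150,383),'c',(.05,.09,.25)),(s,S(483,350),'c',(.05,-.09,.25)),
(t,T(127,410),'d',(0,.09,.19)),(t,T(487,410),'d',(0,-.09,.19)),(t,T(127,435),'d',(-.012,.09,.19)),(t,T(487,435),'d',(-.012,-.09,.19)),
(s,S(155,410),'d',(0,.09,.19)),(s,S(487,376),'d',(0,-.09,.19)),(s,S(157,428),'d',(-.012,.09,.19)),(s,S(488,392),'d',(-.012,-.09,.19)),
(s,S(177,618),'d',(-.012,.09,.0)),(s,S(475,585),'d',(-.012,-.09,.0)),
(t,T(183,527),'d',(-.054,.055,.165)),(t,T(430,527),'d',(-.054,-.055,.165)),
(s,S(220,516),'d',(-.054,.055,.165)),(s,S(450,490),'d',(-.054,-.055,.165)),
]
def f(v):
    r=[]
    for p,uv,fr,X in obs:
        X=np.array(X)
        if fr=='d': X=door2cup(v[3],X)
        r.append(proj(p,cup2w(v,X))[0]-uv)
    return np.array(r)
o=least_squares(lambda v:f(v).ravel(),[.64,-.03,0,.05],loss='soft_l1')
print(o.x); print(f(o.x).round(1))
print("bar",cup2w(o.x,door2cup(o.x[3],(-.054,0,.165))))
E
python3 fit.py
```

```text
[ 0.63505577 -0.03718322 -0.02731616  0.07070556]
[[-0.1 -0.3]
 [-0.1 -0.6]
 [-0.2 -1. ]
 [ 0.4 -1.2]
 [ 0.5  0.2]
 [-0.   0.7]
 [ 0.2  0.4]
 [-0.2 -0.3]
 [ 0.3 -0.5]
 [-0.2 -0.7]
 [ 0.5 -0.9]
 [-0.4  0.7]
 [ 0.1  0.4]
 [-0.4  0.7]
 [ 0.7  0.8]
 [-0.7  1.2]
 [ 0.3  1.2]
 [ 2.8 -0.1]
 [-2.6 -0.2]
 [ 2.1 -0. ]
 [-2.7  0.8]]
bar [[ 0.61307595 -0.03658267  0.23221361]]
```

```bash
cat > c.py <<'E'
from h import *
c=[ 0.63505577,-0.03718322,-0.02731616]; th=.0707
s=cam("scene"); t=cam("top")
for y in (-.045,0,.03,.045): print(y,proj(t,cup2w(c,door2cup(th,[(.024,y,.145),(.05,y,.145)]))).round(1))
save(t,"t2",(255,170,345,220),8)
save(t,"t3",(110,210,230,310),6); save(s,"s3",(100,230,220,330),6)
E
python3 c.py
```

```text
-0.045 [[318.1 187.6]
 [318.  178.1]]
0 [[300.7 187.7]
 [300.6 178.1]]
0.03 [[289.  187.7]
 [289.  178.2]]
0.045 [[283.2 187.7]
 [283.2 178.2]]
```

View pics/t2.png

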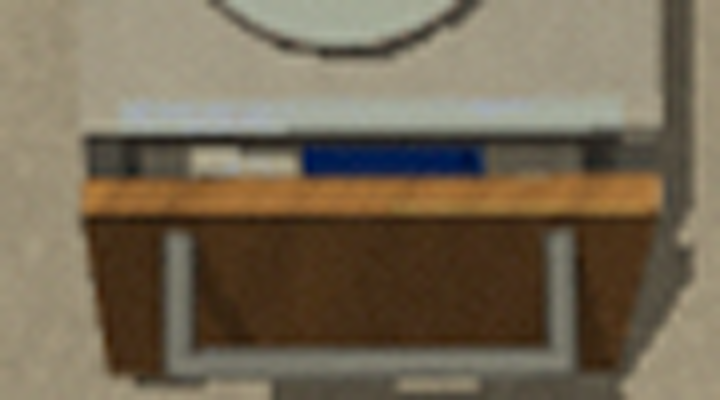

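View pics/t3.png

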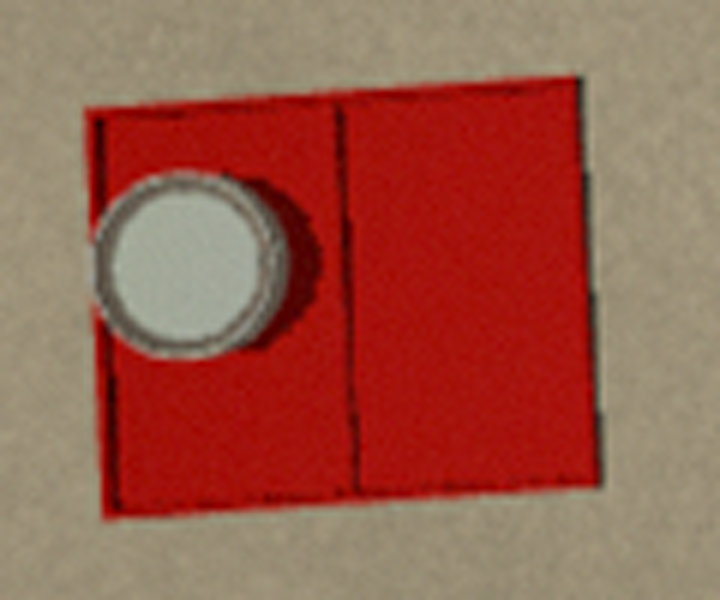

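View pics/s3.png

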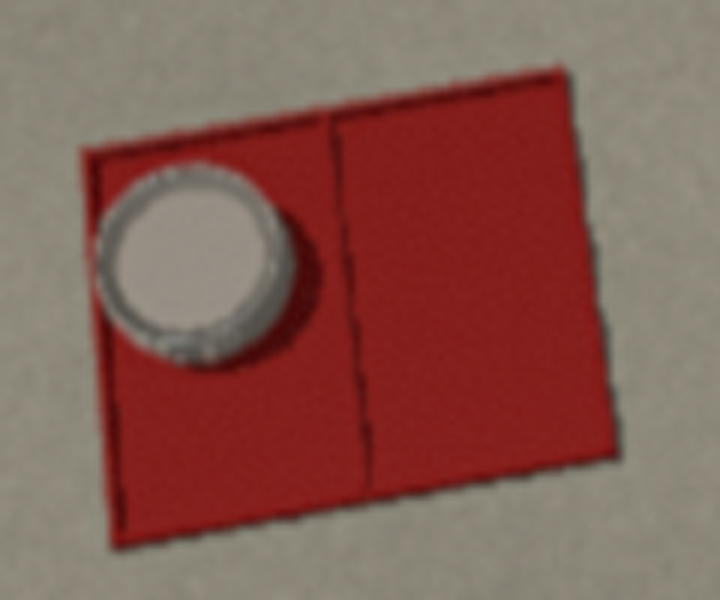

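```bash
python3 - <<'E'
from h import *
s=cam("scene"); t=cam("top")
T=lambda x,y:(110+x/6-.4,210+y/6-.4); S=lambda x,y:(100+x/6-.4,230+y/6-.4)
X=np.array([(.1,.12),(.1,-.12),(-.1,-.12),(-.1,.12)])
a=[T(85,107),T(582,77),T(602,487),T(105,520)]; b=[S(83,148),S(566,68),S(618,458),S(114,549)]
def f(v,full=False):
    P=cup2w(v,np.c_[X,[.014]*4]); return np.vstack([proj(t,P)-a,proj(s,P)-b])
o=least_squares(lambda v:f(v).ravel(),[.518,.353,0]); print(o.x,f(o.x).round(1))
print("bay",cup2w(o.x,(0,-.0585,.005)))
print(bot.get_obs()["t"])
E
```

```text
[0.51325311 0.3528078  0.03645776] [[ 0.4 -0.2]
 [-0.6 -0.6]
 [-0.4  0.1]
 [-0.2 -0.1]
 [ 0.2  0.6]
 [ 0.4  0.1]
 [ 0.5  0.1]
 [-0.2  0.1]]
bay [[0.51538542 0.29434667 0.005     ]]
2.05
```

>>> {"fn": "apply_moves", "kwargs": {"moves": "1 0 0 -0.2 0 0 -0.85; 1 0 0 -0.2 0 0 -0.85; 1 0 0 -0.2 0 0 -0.85; 1 0 0 -0.2 0 0 -0.85; 1 0 0 -0.2 0 0 -0.83; 1 -0.28 0.15 0 0 0 0; 1 -0.28 0.15 0 0 0 0; 1 -0.28 0.15 0 0 0 0; 1 -0.28 0.15 0 0 0 0; 1 -0.28 0.15 0 0 0 0; 1 -0.28 0.15 0 0 0 0; 1 -0.28 0.15 0 0 0 0", "force": 40}}

```text
t: 3.05
eef_pos: [0.3346, 0.3994, 0.323]
tool_rot: [-0.0, 0.717, 0.697, 0.0]
contact_force: [1.0, 0.1, -0.2]
gripper_width: 0.005
```

>>> {"fn": "apply_moves", "kwargs": {"moves": "1 -0.29 0.17 0 0 0 0; 1 -0.29 0.17 0 0 0 0; 1 -0.29 0.17 0 0 0 0; 1 -0.29 0.17 0 0 0 0; 1 -0.29 0.17 0 0 0 0; 1 -0.29 0.17 0 0 0 0; 1 -0.29 0.17 0 0 0 0; 1 -0.29 0.17 0 0 0 0; 1 -0.29 0.17 0 0 0 0; 1 -0.29 0.17 0 0 0 0; 1 -0.29 0.17 0 0 0 0; 1 -0.29 0.17 0 0 0 0"}}

```text
t: 4.05
eef_pos: [0.5674, -0.025, 0.3232]
tool_rot: [0.0, 0.717, 0.697, 0.0]
contact_force: [1.4, 0.9, -0.6]
gripper_width: 0.001
```

```bash
cat > w.py <<'E'
from h import *
import sys
w=cam("wrist"); save(w,sys.argv[1])
o=bot.get_obs(); Rm=rotm(o["tool_rot"]); print(o["t"],o["eef_pos"].round(4),o["q"].round(2),o["contact_force"].round(1),round(o["gripper_width"],3)); print(Rm.round(3))
c=[ 0.63505577,-0.03718322,-0.02731616]
th=float(sys.argv[2]) if len(sys.argv)>2 else .0707
def tgt(X,fr='d'):
    W=cup2w(c,door2cup(th,X) if fr=='d' else X)[0]
    return W, (Rm.T@(W-o["eef_pos"])/.12).round(3)
for n,X in [("gap",(-.0305,0,.165)),("bar",(-.054,0,.165)),("pad",(.024,.038,.145))]: print(n,*tgt(X))
E
python3 w.py w1
```

```text
4.1 [ 0.5698 -0.0341  0.3233] [-0.46  0.22  0.49  1.68 -0.1   1.27  1.59] [ 1.8 -6.9  1.4] -0.001
[[ 0.038  0.999  0.003]
 [ 0.999 -0.038 -0.005]
 [-0.005  0.003 -1.   ]]
gap [ 0.6361485  -0.03721308  0.2277917 ] [-0.001  0.551  0.798]
bar [ 0.61307691 -0.03658269  0.23221373] [-0.003  0.359  0.76 ]
pad [ 6.86930811e-01 -5.86417780e-04  1.97893634e-01] [0.321 0.962 1.047]
```

View pics/w1.png

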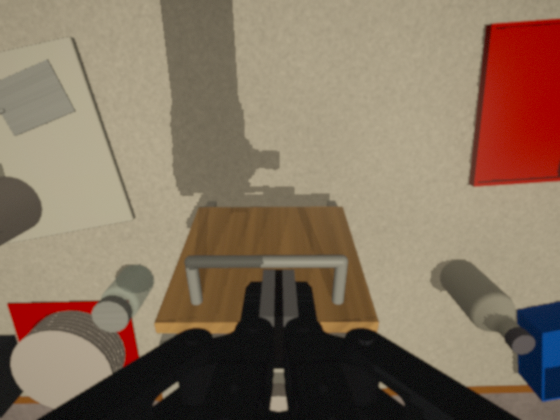

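>>> {"fn": "apply_moves", "kwargs": {"moves": "1 0 0.26 0.1 0 0 0; 1 0 0.27 0.1 0 0 0; 1 0 0 0.2 0 0 0; 1 0 0 0.2 0 0 0; 1 0 0 0.2 0 0 0; 1 0 0 0.15 0 0 0; 1 0 0 0.05 0 0 0; 1 0 0 0 0 0 0"}}

```text
t: 4.77
eef_pos: [0.6294, -0.0247, 0.2013]
tool_rot: [-0.001, 0.717, 0.697, -0.001]
contact_force: [0.1, 0.1, -0.1]
gripper_width: 0.003
```

```bash
python3 w.py w2; python3 - <<'E'
from h import *
s=cam("scene"); save(s,"s4",(220,100,350,250),5)
E
```

```text
4.8167 [ 0.6302 -0.0249  0.2028] [-0.39  0.43  0.45  1.69 -0.21  1.07  1.67] [-0.8  0.1  0.9] 0.002
[[ 0.028  1.    -0.001]
 [ 1.    -0.028 -0.   ]
 [-0.    -0.001 -1.   ]]
gap [ 0.6361485  -0.03721308  0.2277917 ] [-0.101  0.052 -0.208]
bar [ 0.61307691 -0.03658269  0.23221373] [-0.101 -0.14  -0.245]
pad [ 6.86930811e-01 -5.86417780e-04  1.97893634e-01] [0.216 0.466 0.041]
```

View pics/s4.png

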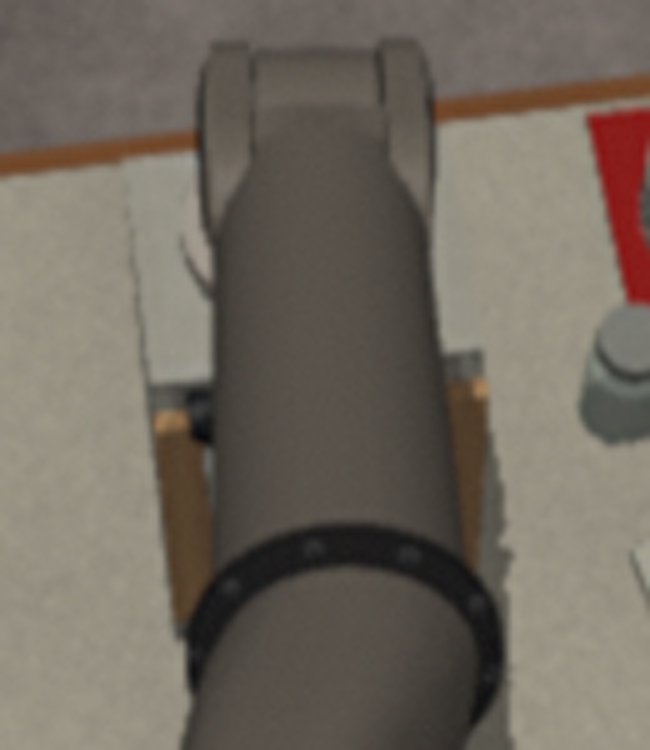

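View pics/w2.png

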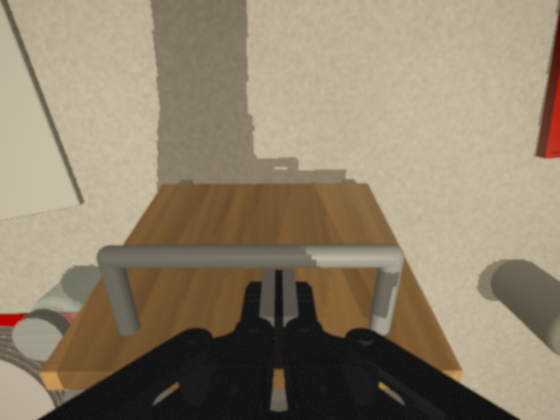

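>>> {"fn": "apply_moves", "kwargs": {"moves": "1 0 -0.04 0 0 0 0; 1 0 -0.05 0 0 0 0; 1 0 -0.05 0 0 0 0; 1 0 -0.05 0 0 0 0; 1 0 -0.05 0 0 0 0; 1 0 -0.05 0 0 0 0; 1 0 -0.04 0 0 0 0; 1 0 0 0 0 0 0"}}

```text
t: 5.53
eef_pos: [0.5893, -0.0237, 0.2029]
tool_rot: [-0.001, 0.717, 0.697, -0.0]
contact_force: [-1.9, 0.3, 2.3]
gripper_width: -0.002
```

>>> {"fn": "apply_moves", "kwargs": {"moves": "1 0 -0.03 0 0 0 0; 1 0 -0.02 0 0 0 0; 1 0 0 0 0 0 0"}}

```text
t: 5.78
eef_pos: [0.5843, -0.0236, 0.2027]
tool_rot: [-0.0, 0.717, 0.697, -0.0]
contact_force: [-1.0, 0.4, 2.2]
gripper_width: 0.002
```

```bash
python3 w.py w3 .30; python3 - <<'E'
from h import *
s=cam("top"); save(s,"t4",(240,110,370,240),5)
E
```

```text
5.8333 [ 0.5843 -0.0236  0.2027] [-0.43  0.35  0.46  1.8  -0.18  1.03  1.64] [-2.1  0.2  4. ] 0.0
[[ 0.028  1.    -0.001]
 [ 1.    -0.028  0.   ]
 [ 0.    -0.001 -1.   ]]
gap [ 0.59799576 -0.03617063  0.22364834] [-0.101  0.117 -0.175]
bar [ 0.57452331 -0.03552929  0.22270859] [-0.101 -0.079 -0.167]
pad [6.54269221e-01 3.05993410e-04 2.05843759e-01] [ 0.216  0.577 -0.027]
```

View pics/w3.png

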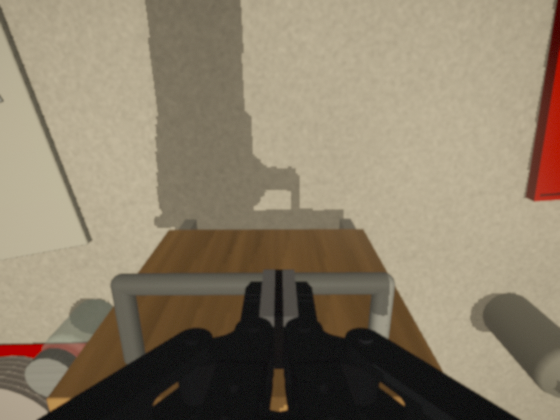

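View pics/t4.png

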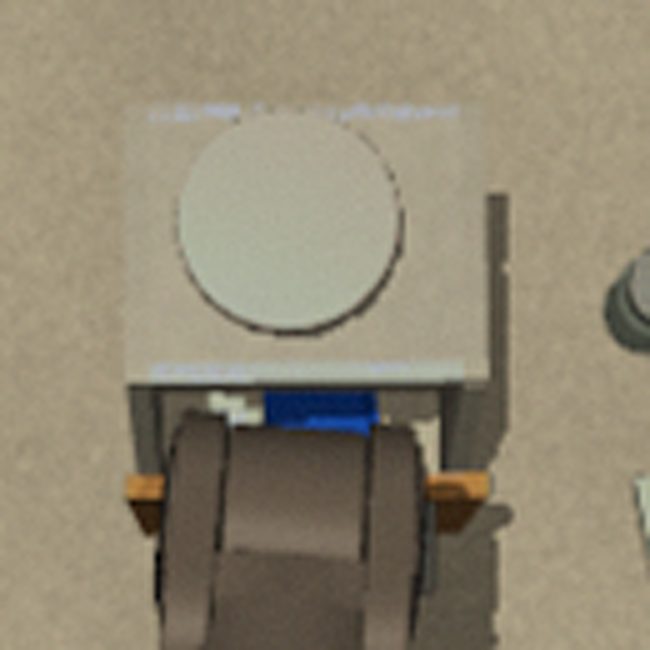

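```bash
python3 - <<'E'
from h import *
c=[ 0.63505577,-0.03718322,-0.02731616]
w=cam("wrist")
for th in (.24,.27,.3): print(th,proj(w,cup2w(c,door2cup(th,[(-.054,.055,.165),(-.054,-.055,.165),(-.012,.09,0),(-.012,-.09,0)]))).round(0).tolist())
E
```

```text
0.24 [[373.0, 283.0], [132.0, 283.0], [363.0, 229.0], [168.0, 229.0]]
0.27 [[373.0, 272.0], [132.0, 272.0], [363.0, 228.0], [168.0, 229.0]]
0.3 [[373.0, 260.0], [132.0, 260.0], [363.0, 228.0], [168.0, 228.0]]
```

```bash
python3 - <<'E'
import cv2,numpy as np
im=cv2.imread("pics/w3.png")[220:420,180:380]; im2=cv2.imread("pics/w2.png")[220:420,180:380]
f=lambda i:cv2.convertScaleAbs(cv2.resize(i,None,fx=2,fy=3,interpolation=cv2.INTER_CUBIC),alpha=1.8,beta=15)
cv2.imwrite("pics/z1.png",np.hstack([f(im2),f(im)]))
E
```

```text
(no output)
```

View pics/z1.png

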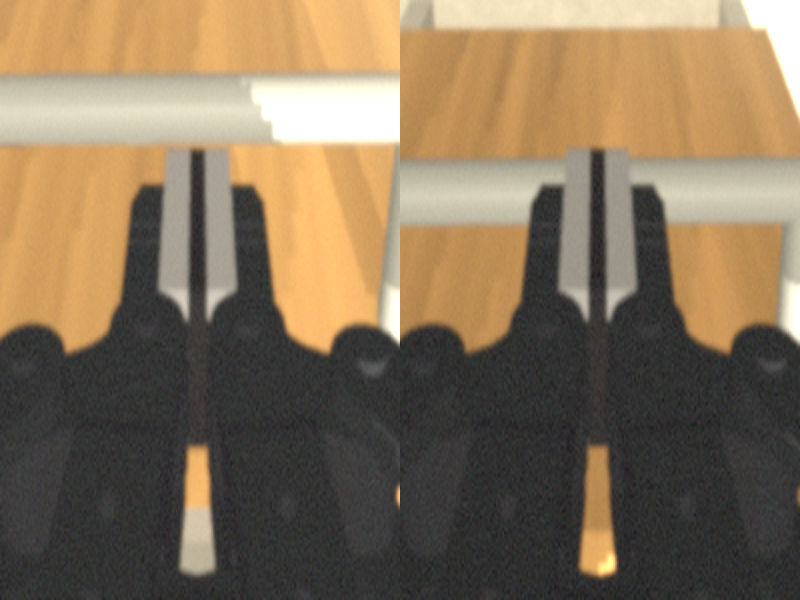

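>>> {"fn": "apply_moves", "kwargs": {"moves": "1 0 0 -0.15 0 0 0; 1 0 0 -0.15 0 0 0; 1 0 0.1 0 0 0 0; 1 0 0.1 0 0 0 0; 1 0 0 0 0 0 0"}}

```text
t: 6.35
eef_pos: [0.6105, -0.0241, 0.2387]
tool_rot: [0.001, 0.717, 0.697, 0.0]
contact_force: [-0.6, 0.9, -0.9]
gripper_width: 0.0
```

```bash
python3 w.py w4 .24
```

```text
6.4 [ 0.6092 -0.0243  0.2383] [-0.42  0.36  0.47  1.7  -0.18  1.12  1.64] [-0.1 -0.5 -0. ] 0.002
[[ 0.028  1.    -0.   ]
 [ 1.    -0.028 -0.001]
 [-0.001 -0.    -1.   ]]
gap [ 0.60787179 -0.03644047  0.22557696] [-0.101 -0.008  0.106]
bar [ 0.58438526 -0.03579875  0.22604693] [-0.101 -0.204  0.102]
pad [6.62978628e-01 6.80266539e-05 2.04491033e-01] [0.216 0.442 0.281]
```

View pics/w4.png

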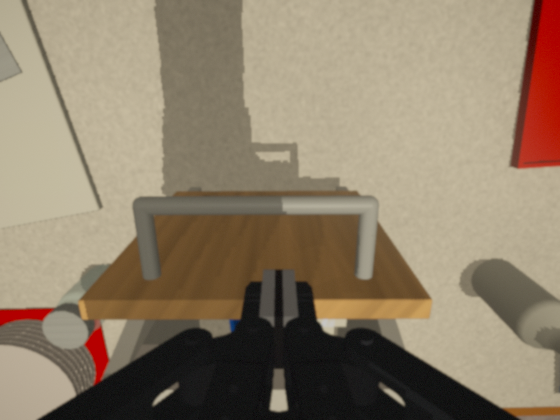

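>>> {"fn": "apply_moves", "kwargs": {"moves": "1 0 0 0.15 0 0 0; 1 0 0 0.15 0 0 0; 1 0 0 0.14 0 0 0; 1 0 0 0 0 0 0; 1 0 -0.06 0 0 0 0; 1 0 -0.06 0 0 0 0; 1 0 -0.05 0 0 0 0; 1 0 0 0 0 0 0"}}

```text
t: 7.07
eef_pos: [0.5908, -0.0239, 0.1878]
tool_rot: [0.003, 0.717, 0.697, 0.003]
contact_force: [9.6, -0.7, -6.1]
gripper_width: 0.0
```

```bash
python3 w.py w5 .30
```

```text
7.1167 [ 0.5908 -0.024   0.1879] [-0.42  0.37  0.46  1.81 -0.19  1.    1.66] [ 8.5 -1.1 -5.7] -0.0
[[ 0.028  1.     0.008]
 [ 1.    -0.028 -0.   ]
 [ 0.     0.008 -1.   ]]
gap [ 0.59799576 -0.03617063  0.22364834] [-0.1    0.065 -0.298]
bar [ 0.57452331 -0.03552929  0.22270859] [-0.1   -0.131 -0.291]
pad [6.54269221e-01 3.05993410e-04 2.05843759e-01] [ 0.217  0.524 -0.146]
```

View pics/w5.png

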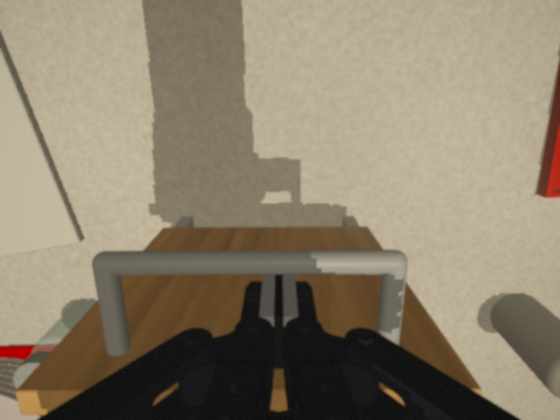

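>>> {"fn": "apply_moves", "kwargs": {"moves": "1 0 -0.03 0 0 0 0; 1 0 -0.03 0 0 0 0; 1 0 -0.03 0 0 0 0; 1 0 0 0 0 0 0"}}

```text
t: 7.45
eef_pos: [0.5905, -0.0236, 0.1899]
tool_rot: [0.011, 0.717, 0.697, 0.01]
contact_force: [39.0, -2.7, -24.2]
gripper_width: -0.004
```

```bash
python3 w.py w6 .30;  python3 - <<'E'
from h import *
c=[ 0.63505577,-0.03718322,-0.02731616]
w=cam("wrist")
for th in (.27,.3,.33): print(th,proj(w,cup2w(c,door2cup(th,[(-.054,.055,.165),(-.054,-.055,.165),(-.012,.09,0),(-.012,-.09,0)]))).round(0).tolist())
E
```

```text
7.5 [ 0.5905 -0.0236  0.1899] [-0.43  0.36  0.46  1.83 -0.19  0.97  1.65] [ 38.1  -2.3 -22.7] -0.002
[[ 0.028  0.999  0.029]
 [ 1.    -0.027 -0.002]
 [-0.001  0.029 -1.   ]]
gap [ 0.59799576 -0.03617063  0.22364834] [-0.104  0.074 -0.279]
bar [ 0.57452331 -0.03552929  0.22270859] [-0.104 -0.122 -0.277]
pad [6.54269221e-01 3.05993410e-04 2.05843759e-01] [ 0.213  0.53  -0.118]
0.27 [[381.0, 276.0], [118.0, 276.0], [367.0, 223.0], [163.0, 223.0]]
0.3 [[381.0, 264.0], [118.0, 263.0], [367.0, 223.0], [163.0, 223.0]]
0.33 [[381.0, 251.0], [118.0, 251.0], [367.0, 223.0], [163.0, 222.0]]
```

View pics/w6.png

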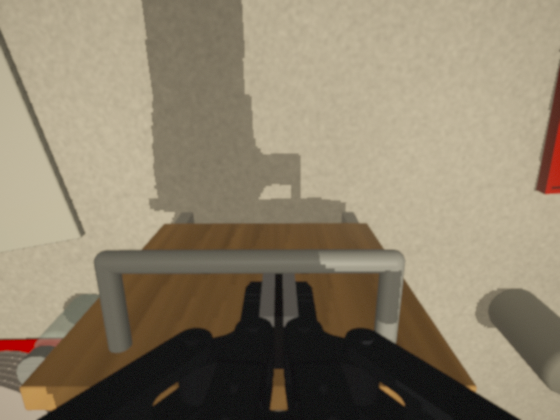

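>>> {"fn": "apply_moves", "kwargs": {"moves": "1 0 0.08 0 0 0 0; 1 0 0.09 0 0 0 0; 1 0 0 -0.25 0 0 0; 1 0 0 -0.25 0 0 0; 1 0.15 0 -0.25 0 0 0; 1 0.05 0 -0.2 0 0 0; 1 0 0 0 0 0 0"}}

```text
t: 8.13
eef_pos: [0.601, 0.0017, 0.3066]
tool_rot: [0.002, 0.716, 0.698, 0.004]
contact_force: [0.2, -0.4, -0.4]
gripper_width: 0.003
```

```bash
python3 w.py w7 .30;  python3 - <<'E'
from h import *
c=[ 0.63505577,-0.03718322,-0.02731616]
w=cam("wrist")
print(nets.spot_point(w,"catch_pad")[:2])
for th in (.27,.3,.33): print(th,proj(w,cup2w(c,door2cup(th,[(.0,.09,.19),(.0,-.09,.19),(.024,.038,.145),(.009,.055,.145),(.009,.021,.145)]))).round(0).tolist())
E
```

```text
8.1833 [0.5999 0.0007 0.304 ] [-0.48  0.29  0.48  1.64 -0.14  1.24  1.57] [-0.  -0.6 -1. ] 0.003
[[ 0.027  1.     0.007]
 [ 1.    -0.027  0.002]
 [ 0.002  0.006 -1.   ]]
gap [ 0.59799576 -0.03617063  0.22364834] [-0.309 -0.012  0.669]
bar [ 0.57452331 -0.03552929  0.22270859] [-0.309 -0.207  0.676]
pad [6.54269221e-01 3.05993410e-04 2.05843759e-01] [0.007 0.448 0.821]
[{'location': [281.4, 266.1], 'score': 0.98}, {'location': [223.4, 179.2], 'score': 0.68}]
0.27 [[356.0, 269.0], [94.0, 269.0], [280.0, 269.0], [301.0, 253.0], [259.0, 253.0]]
0.3 [[356.0, 261.0], [93.0, 261.0], [280.0, 265.0], [301.0, 248.0], [259.0, 248.0]]
0.33 [[357.0, 253.0], [91.0, 253.0], [280.0, 260.0], [301.0, 243.0], [259.0, 243.0]]
```

View pics/w7.png

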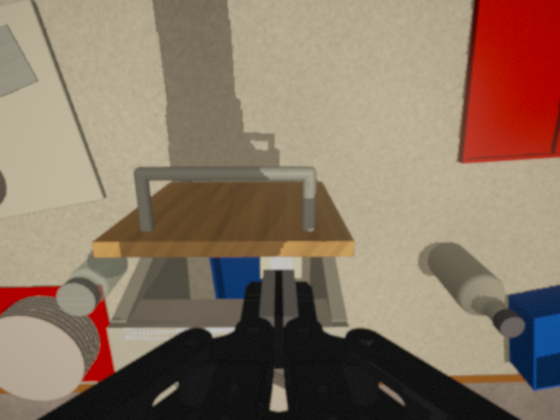

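>>> {"fn": "apply_moves", "kwargs": {"moves": "1 0 0.22 0 0 0 0; 1 0 0.22 0.1 0 0 0; 1 0 0 0.2 0 0 0; 1 0 0 0.2 0 0 0; 1 0 0 0.2 0 0 0; 1 0 0 0.15 0 0 0; 1 0 0 0.05 0 0 0; 1 0 0 0 0 0 0"}}

```text
t: 8.95
eef_pos: [0.6494, -0.0021, 0.1894]
tool_rot: [-0.002, 0.717, 0.697, -0.002]
contact_force: [0.2, 0.6, -0.3]
gripper_width: 0.001
```

>>> {"fn": "apply_moves", "kwargs": {"moves": "1 0.02 0 0.06 0 0 0; 1 0 0 0.06 0 0 0; 1 0 0 0 0 0 0"}}

```text
t: 9.2
eef_pos: [0.652, 0.0011, 0.1775]
tool_rot: [0.0, 0.717, 0.697, 0.001]
contact_force: [0.3, 1.1, 2.6]
gripper_width: -0.001
```

```bash
python3 w.py w8 .30
```

```text
9.25 [0.6519 0.001  0.178 ] [-0.41  0.49  0.44  1.66 -0.24  1.04  1.65] [0.1 0.  0.5] 0.002
[[ 0.028  1.     0.001]
 [ 1.    -0.028  0.   ]
 [ 0.     0.001 -1.   ]]
gap [ 0.59799576 -0.03617063  0.22364834] [-0.322 -0.44  -0.381]
bar [ 0.57452331 -0.03552929  0.22270859] [-0.323 -0.636 -0.373]
pad [6.54269221e-01 3.05993410e-04 2.05843759e-01] [-0.005  0.02  -0.232]
```

View pics/w8.png

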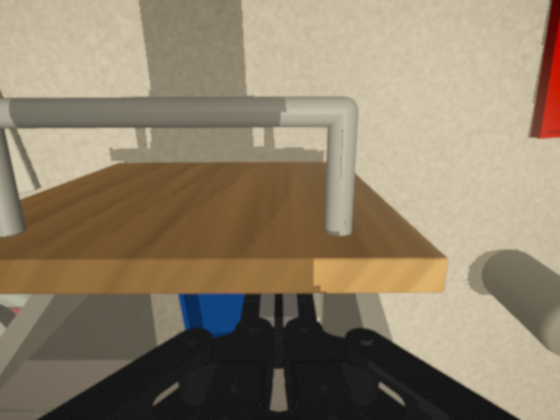

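>>> {"fn": "apply_moves", "kwargs": {"moves": "1 0 0 0.05 0 0 0; 1 0 0 0.04 0 0 0; 1 0 0 0 0 0 0"}}

```text
t: 9.5
eef_pos: [0.6524, 0.0009, 0.1669]
tool_rot: [0.001, 0.717, 0.697, 0.001]
contact_force: [1.4, 0.2, 6.7]
gripper_width: 0.002
```

>>> {"fn": "apply_moves", "kwargs": {"moves": "1 0 0 0.03 0 0 0; 1 0 0 0.03 0 0 0; 1 0 0 0 0 0 0; 1 0 0 0 0 0 0"}}

```text
t: 9.83
eef_pos: [0.6526, 0.001, 0.1606]
tool_rot: [0.001, 0.717, 0.697, 0.001]
contact_force: [0.7, 0.6, 7.1]
gripper_width: -0.004
```

>>> {"fn": "apply_moves", "kwargs": {"moves": "1 0 -0.04 0 0 0 0; 1 0 -0.04 0 0 0 0; 1 0 -0.04 0 0 0 0; 1 0 -0.04 0 0 0 0; 1 0 0 0 0 0 0"}}

```text
t: 10.25
eef_pos: [0.6329, 0.0015, 0.161]
tool_rot: [0.001, 0.717, 0.697, 0.001]
contact_force: [0.1, 0.7, 6.6]
gripper_width: 0.001
```

>>> {"fn": "apply_moves", "kwargs": {"moves": "1 0 -0.04 0 0 0 0; 1 0 -0.04 0 0 0 0; 1 0 0 0 0 0 0"}}

```text
t: 10.5
eef_pos: [0.623, 0.0017, 0.1608]
tool_rot: [0.0, 0.717, 0.697, 0.001]
contact_force: [-0.4, -0.3, 7.4]
gripper_width: 0.003
```

```bash
python3 w.py w9 .35
```

```text
10.55 [0.6231 0.0017 0.1607] [-0.43  0.46  0.44  1.75 -0.23  0.98  1.64] [-1.2  0.9  7.8] -0.0
[[ 0.029  1.     0.001]
 [ 1.    -0.029  0.001]
 [ 0.001  0.001 -1.   ]]
gap [ 0.58986612 -0.03594851  0.22159091] [-0.321 -0.267 -0.508]
bar [ 0.56646996 -0.03530925  0.21947876] [-0.321 -0.462 -0.49 ]
pad [6.46960076e-01 5.05700868e-04 2.06570231e-01] [-0.004  0.2   -0.382]
```

View pics/w9.png

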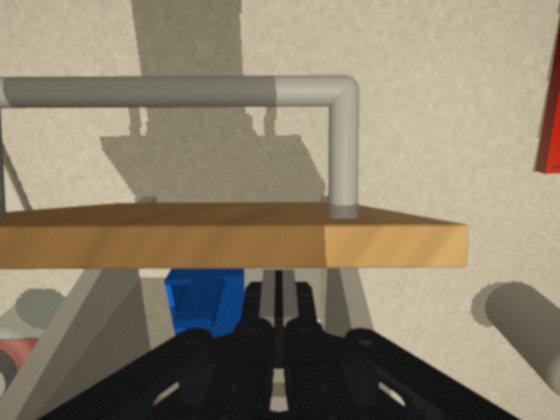

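>>> {"fn": "apply_moves", "kwargs": {"moves": "1 0 -0.05 0 0 0 0; 1 0 -0.05 0 0 0 0; 1 0 -0.05 0 0 0 0; 1 0 -0.05 0 0 0 0; 1 0 0 0 0 0 0"}}

```text
t: 10.97
eef_pos: [0.5976, 0.0023, 0.1602]
tool_rot: [-0.001, 0.717, 0.697, -0.0]
contact_force: [-1.8, -0.9, 6.4]
gripper_width: 0.003
```

```bash
python3 w.py w10 .55; python3 - <<'E'
from h import *
c=[ 0.63505577,-0.03718322,-0.02731616]
w=cam("wrist")
for th in (.4,.5,.6,.7): print(th,proj(w,cup2w(c,door2cup(th,[(.0,.09,.19),(0,0,.19),(-.012,.09,.19)]))).round(0).tolist())
E
```

```text
11.0167 [0.5977 0.0023 0.1601] [-0.45  0.42  0.44  1.81 -0.22  0.96  1.63] [-3.  -0.3  5.2] 0.003
[[ 0.029  1.    -0.001]
 [ 1.    -0.029  0.001]
 [ 0.001 -0.001 -1.   ]]
gap [ 0.55867572 -0.03509629  0.2093887 ] [-0.321 -0.317 -0.411]
bar [ 0.53616539 -0.03448124  0.20266882] [-0.321 -0.504 -0.355]
pad [0.61763532 0.00130694 0.20580822] [-0.003  0.166 -0.381]
0.4 [[452.0, 427.0], [151.0, 427.0], [456.0, 391.0]]
0.5 [[456.0, 368.0], [148.0, 368.0], [458.0, 328.0]]
0.6 [[458.0, 304.0], [147.0, 304.0], [457.0, 262.0]]
0.7 [[456.0, 238.0], [148.0, 238.0], [453.0, 197.0]]
```

View pics/w10.png

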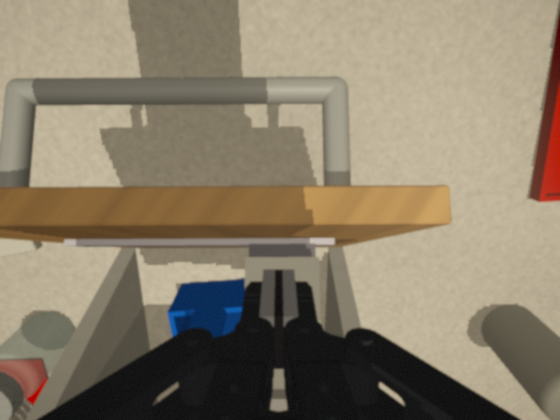

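>>> {"fn": "apply_moves", "kwargs": {"moves": "1 0 -0.07 -0.02 0 0 0; 1 0 -0.07 -0.02 0 0 0; 1 0 -0.07 -0.02 0 0 0; 1 0 0 0 0 0 0"}}

```text
t: 11.4
eef_pos: [0.5713, 0.0029, 0.1669]
tool_rot: [-0.001, 0.717, 0.697, -0.001]
contact_force: [-4.5, -0.1, 1.9]
gripper_width: 0.004
```

```bash
python3 w.py w11 .8; python3 - <<'E'
from h import *
c=[ 0.63505577,-0.03718322,-0.02731616]
w=cam("wrist")
for th in (.7,.8,.9,1): print(th,proj(w,cup2w(c,door2cup(th,[(.0,.09,.19),(0,0,.19),(-.012,.09,.19)]))).round(0).tolist())
E
```

```text
11.45 [0.5716 0.0029 0.1665] [-0.47  0.37  0.45  1.87 -0.19  0.95  1.61] [-3.5 -0.4  2.2] 0.002
[[ 0.029  1.    -0.003]
 [ 1.    -0.029  0.   ]
 [ 0.    -0.003 -1.   ]]
gap [ 0.52410462 -0.03415171  0.18584078] [-0.32  -0.387 -0.16 ]
bar [ 0.50395599 -0.03360119  0.17375859] [-0.32  -0.555 -0.059]
pad [0.58214908 0.00227653 0.19670702] [-0.003  0.087 -0.252]
0.7 [[435.0, 302.0], [164.0, 302.0], [433.0, 266.0]]
0.8 [[431.0, 245.0], [167.0, 245.0], [428.0, 211.0]]
0.9 [[425.0, 192.0], [171.0, 192.0], [421.0, 161.0]]
1 [[418.0, 145.0], [176.0, 146.0], [413.0, 119.0]]
```

View pics/w11.png

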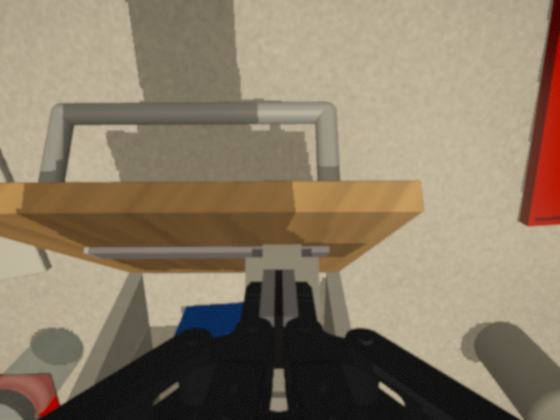

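>>> {"fn": "apply_moves", "kwargs": {"moves": "1 0 -0.08 0.03 0 0 0; 1 0 -0.08 0.03 0 0 0; 1 0 -0.08 0.03 0 0 0; 1 0 -0.08 0.03 0 0 0; 1 0 -0.08 0.03 0 0 0; 1 0 -0.08 0.03 0 0 0; 1 0 -0.08 0.03 0 0 0; 1 0 -0.08 0.03 0 0 0"}}

```text
t: 12.17
eef_pos: [0.4959, 0.0053, 0.1376]
tool_rot: [0.0, 0.717, 0.697, -0.0]
contact_force: [-0.3, -0.3, 0.1]
gripper_width: 0.002
```

```bash
python3 w.py w12 1.2; python3 - <<'E'
from h import *
c=[ 0.63505577,-0.03718322,-0.02731616]
w=cam("wrist")
for th in (1,1.2,1.4,1.6,1.8): print(th,proj(w,cup2w(c,door2cup(th,[(.0,.09,.19),(0,0,.19),(-.012,.09,.19)]))).round(0).tolist())
E
```

```text
12.2167 [0.4934 0.0052 0.1367] [-0.52  0.28  0.45  2.07 -0.16  0.83  1.57] [-2.4 -0.5 -0.4] -0.002
[[ 0.029  1.    -0.003]
 [ 1.    -0.029  0.   ]
 [-0.    -0.003 -1.   ]]
gap [ 0.48387657 -0.03305256  0.1326845 ] [-0.321 -0.07   0.034]
bar [ 0.47002172 -0.032674    0.11370689] [-0.321 -0.185  0.192]
pad [0.53319105 0.00361421 0.16490066] [-0.003  0.331 -0.236]
1 [[421.0, 373.0], [174.0, 373.0], [416.0, 339.0]]
1.2 [[403.0, 274.0], [187.0, 274.0], [398.0, 249.0]]
1.4 [[386.0, 206.0], [199.0, 206.0], [381.0, 190.0]]
1.6 [[370.0, 166.0], [211.0, 166.0], [366.0, 157.0]]
1.8 [[357.0, 147.0], [220.0, 147.0], [354.0, 143.0]]
```

View pics/w12.png

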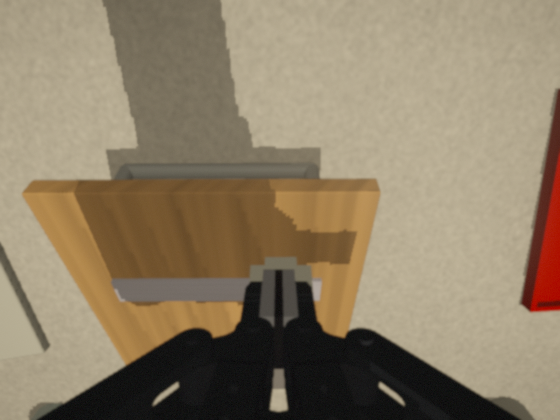

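>>> {"fn": "apply_moves", "kwargs": {"moves": "1 0 -0.08 0 0 0 0; 1 0 -0.08 0 0 0 0; 1 0 -0.08 0 0 0 0; 1 0 -0.08 0 0 0 0; 1 0 0 -0.2 0 0 0; -0.3 0 0 -0.25 0 0 0; -0.3 0 0 -0.25 0 0 0; -0.3 0 0 -0.25 0 0 0; -0.3 0 0 -0.25 0 0 0; -0.3 0 0 0 0 0 0"}}

```text
t: 13.1
eef_pos: [0.4612, 0.0065, 0.2876]
tool_rot: [0.002, 0.717, 0.697, 0.005]
contact_force: [1.0, -0.5, 0.2]
gripper_width: 0.647
```

```bash
python3 w.py w13 1.831; python3 - <<'E'
from h import *
c=[ 0.63505577,-0.03718322,-0.02731616]
w=cam("wrist")
for n in ("caddy_mid","caddy_tongue","catch_pad","hinge_line"): print(n,nets.spot_point(w,n)[:2])
for th in (1.6,1.8,1.831): print(th,proj(w,cup2w(c,door2cup(th,[(.0,.09,.19),(0,-.09,.19),(-.012,.09,.19),(0,.09,0)]))).round(0).tolist())
E
```

```text
13.15 [0.4599 0.0065 0.285 ] [-0.6   0.01  0.47  1.97 -0.01  1.15  1.41] [ 0.4 -0.  -0.5] 0.651
[[ 0.028  1.     0.006]
 [ 1.    -0.029  0.002]
 [ 0.003  0.006 -1.   ]]
gap [ 0.47012354 -0.03267678  0.02946639] [-0.33   0.08   2.129]
bar [ 0.47012832 -0.03267691  0.0059664 ] [-0.33   0.079  2.325]
pad [0.49114287 0.00476309 0.08397047] [-0.012  0.25   1.676]
caddy_mid [{'location': [242.3, 370.9], 'score': 0.89}]
caddy_tongue [{'location': [232.1, 369.9], 'score': 0.94}]
catch_pad [{'location': [280.0, 204.2], 'score': 0.69}]
hinge_line [{'location': [249.5, 303.5], 'score': 0.91}]
1.6 [[330.0, 167.0], [146.0, 167.0], [329.0, 162.0], [319.0, 304.0]]
1.8 [[326.0, 155.0], [158.0, 155.0], [324.0, 153.0], [319.0, 304.0]]
1.831 [[325.0, 154.0], [159.0, 154.0], [324.0, 152.0], [319.0, 304.0]]
```

View pics/w13.png

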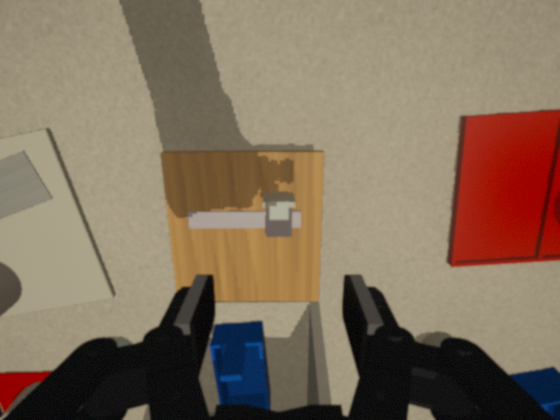

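```bash
python3 - <<'E'
from h import *
c=[ 0.63505577,-0.03718322,-0.02731616]
w=cam("wrist"); t=cam("top"); save(t,"t5",(240,110,370,300),4)
save(w,"w13z",(140,140,340,420),3)
Rc=R.from_euler('z',c[2]).as_matrix()
for uv in [(188,212),(188,228),(302,212),(302,228),(162,151),(323,151),(214,326),(263,322)]:
    print(uv,(Rc.T@(onz(w,uv,.06)-[c[0],c[1],0])).round(3))
E
```

```text
(188, 212) [-0.129 -0.064  0.06 ]
(188, 228) [-0.11  -0.066  0.06 ]
(302, 212) [-0.129  0.065  0.06 ]
(302, 228) [-0.11   0.065  0.06 ]
(162, 151) [-0.199 -0.087  0.06 ]
(323, 151) [-0.198  0.086  0.06 ]
(214, 326) [ 0.023 -0.044  0.06 ]
(263, 322) [0.017 0.018 0.06 ]
```

```bash
python3 - <<'E'
import cv2,numpy as np
im=cv2.imread("pics/w13.png")[145:415,140:360]
cv2.imwrite("pics/z2.png",cv2.convertScaleAbs(cv2.resize(im,None,fx=2.2,fy=2.2,interpolation=cv2.INTER_CUBIC),alpha=1.6,beta=20))
E
```

```text
(no output)
```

View pics/z2.png

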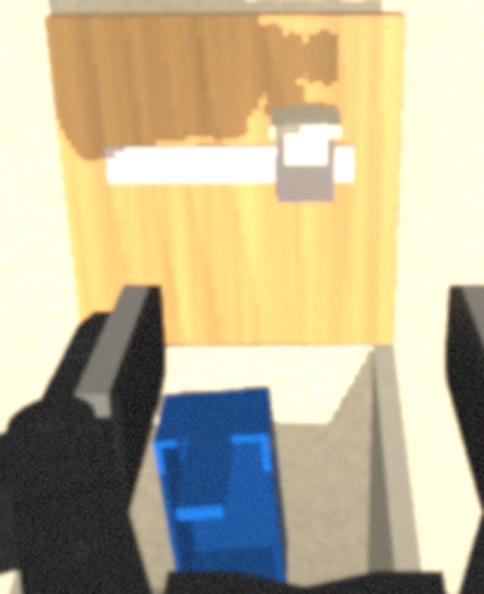

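View pics/t5.png

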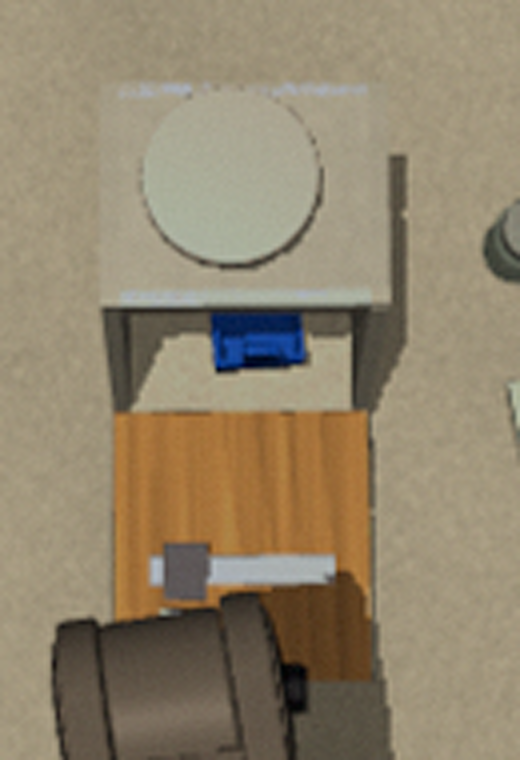

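```bash
cat > cf.py <<'E'
from h import *
c=[ 0.63505577,-0.03718322,-0.02731616]
w=cam("wrist"); t=cam("top")
W=lambda x,y:(140+x/2.2-.3,145+y/2.2-.3); T=lambda x,y:(240+x/4-.4,110+y/4-.4)
obs=[(w,W(165,395),(-.06,-.031,0)),(w,W(268,388),(-.06,.031,0)),(w,W(155,442),(-.06,-.031,.042)),(w,W(270,434),(-.06,.031,.042)),
(w,W(176,507),(-.06,-.012,.092)),(w,W(223,507),(-.06,.012,.092)),(w,W(176,520),(-.052,-.012,.092)),(w,W(223,520),(-.052,.012,.092)),]
def f(v):
    return np.array([proj(p,cup2w(c,cup2w(v,X)+[0,0,.061]))[0]-uv for p,uv,X in obs])
o=least_squares(lambda v:f(v).ravel(),[.08,0,0],loss='soft_l1'); print("cup",o.x); print(f(o.x).round(1).tolist())
print("top preds",proj(t,cup2w(c,cup2w(o.x,[(-.06,-.031,.042),(-.06,.031,.042),(-.06,-.031,0),(-.06,.031,0)])+[0,0,.061])).round(1).tolist())
Rc=R.from_euler('z',c[2]).as_matrix()
for uv in [T(150,555),T(150,585),T(335,555),T(335,582)]: print([(Rc.T@(onz(t,uv,z)-[c[0],c[1],0])).round(3).tolist() for z in(.06,.07)])
E
python3 cf.py
```

```text
cup [ 0.07623914 -0.00709966  0.07335224]
[[0.0, -1.4], [2.2, -1.3], [-1.4, -0.6], [-0.2, -0.2], [-1.4, 1.4], [0.6, 0.1], [-0.4, 1.7], [1.4, 0.4]]
top preds [[315.5, 203.7], [293.0, 205.4], [314.8, 205.2], [293.0, 206.8]]
[[-0.103, 0.064, 0.06], [-0.103, 0.064, 0.07]]
[[-0.124, 0.064, 0.06], [-0.124, 0.064, 0.07]]
[[-0.103, -0.066, 0.06], [-0.103, -0.065, 0.07]]
[[-0.122, -0.066, 0.06], [-0.122, -0.065, 0.07]]
```

>>> {"fn": "apply_moves", "kwargs": {"moves": "-0.2 0 0 0 0 0 -1; -0.2 0 0 0 -0.95 0 0; -0.2 0 0 0 -0.95 0 0; -0.2 0 0 0 -0.95 0 0; -0.2 0 0 0 -0.95 0 0; -0.2 0 0 0 -0.95 0 0; -0.2 0 0 0 -0.95 0 0; -0.2 0 0 0 -0.95 0 0; -0.2 0 0 0 -0.85 0 0; -0.2 0 0 0 0 0 0"}}

```text
t: 14.43
eef_pos: [0.4558, 0.0057, 0.28]
tool_rot: [0.179, 0.669, 0.697, 0.186]
contact_force: [-1.3, -0.6, 0.6]
gripper_width: 0.603
```

```bash
cat > cf2.py <<'E'
from h import *
import sys
c=[ 0.63505577,-0.03718322,-0.02731616]
w=cam("wrist"); save(w,sys.argv[1])
o=bot.get_obs(); Rm=rotm(o["tool_rot"]); print(o["t"],o["eef_pos"].round(4),o["q"].round(2),round(o["gripper_width"],2)); print(Rm.round(3))
for n in ("caddy_tongue","caddy_mid"):print(n,nets.spot_point(w,n)[:2])
v=[.078,-.007,.073]
P=cup2w(c,cup2w(v,[(-.056,0,.07),(0,0,.021),(-.06,-.012,.092),(-.06,.012,.092),(-.06,-.031,0),(-.06,.031,0)])+[0,0,.061])
print(proj(w,P).round(1).tolist())
G=P[0]; a=Rm[:,2]; print("G",G,"a",a)
for back in (0.08,0): 
    T=G+(.048-back)*a; print(back,T.round(4),(Rm.T@(T-o["eef_pos"])/.12).round(3))
E
python3 cf2.py w14
```

```text
14.4833 [0.4569 0.0058 0.281 ] [-0.53 -0.31  0.24  2.34  0.33  0.62  1.11] 0.6
[[-0.041  0.866  0.498]
 [ 0.999  0.036  0.02 ]
 [-0.     0.498 -0.867]]
caddy_tongue [{'location': [225.7, 254.3], 'score': 0.67}]
caddy_mid [{'location': [236.9, 245.2], 'score': 0.88}]
[[226.1, 248.0], [233.8, 242.7], [213.4, 261.7], [234.3, 261.7], [207.2, 202.7], [254.4, 202.6]]
G [ 0.65689391 -0.04886841  0.131     ] a [ 0.49771866  0.02008596 -0.86710593]
0.08 [ 0.641  -0.0495  0.1587] [-0.523  0.805  1.637]
0 [ 0.6808 -0.0479  0.0894] [-0.523  0.805  2.304]
```

View pics/w14.png

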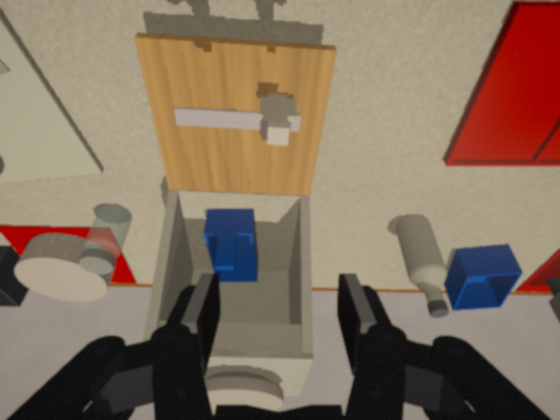

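```bash
python3 - <<'E'
from h import *
c=[ 0.63505577,-0.03718322,-0.02731616]
w=cam("wrist"); 
print(proj(w,cup2w(c,[(0,.09,.06),(0,-.09,.06),(-.19,.09,.06),(-.19,-.09,.06),(.05,.09,.25),(.05,-.09,.25),(.19,.078,.061),(.19,-.078,.061)])).round(1).tolist())
im=w["image"][180:340,140:330,::-1]
cv2.imwrite("pics/z3.png",cv2.convertScaleAbs(cv2.resize(im,None,fx=4,fy=3.7,interpolation=cv2.INTER_CUBIC),alpha=1.6,beta=20))
E
```

```text
[[309.0, 193.1], [167.6, 186.3], [336.8, 46.2], [132.7, 32.1], [312.6, 356.2], [138.6, 351.8], [287.0, 271.8], [193.2, 268.3]]
```

View pics/z3.png

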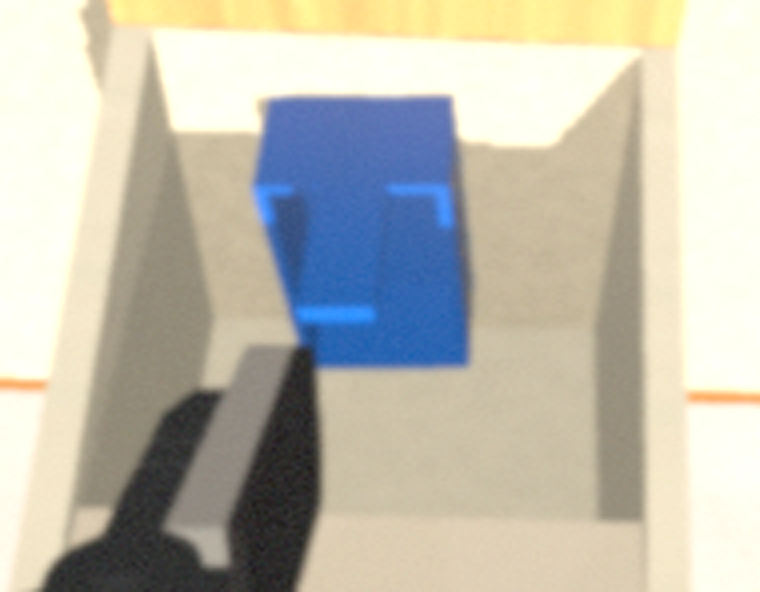

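```bash
cat > cf3.py <<'E'
from h import *
c=[ 0.63505577,-0.03718322,-0.02731616]
w=cam("wrist")
W=lambda x,y:(140+x/4-.4,180+y/3.7-.4)
obs=[(W(268,98),(-.06,-.031,0)),(W(452,98),(-.06,.031,0)),(W(255,188),(-.06,-.031,.042)),(W(452,186),(-.06,.031,.042)),
(W(297,308),(-.06,-.012,.092)),(W(374,308),(-.06,.012,.092)),(W(297,322),(-.052,-.012,.092)),(W(374,322),(-.052,.012,.092)),(W(469,367),(.06,.031,.042))]
def f(v):
    return np.array([proj(w,cup2w(c,cup2w(v,X)+[0,0,.061]))[0]-uv for uv,X in obs])
r=least_squares(lambda v:f(v).ravel(),[.08,0,0],loss='soft_l1'); v=r.x; print("cup",v); print(f(v).round(1).tolist())
o=bot.get_obs(); Rm=rotm(o["tool_rot"])
G=cup2w(c,cup2w(v,(-.056,0,.07))+[0,0,.061])[0]; a=Rm[:,2]; print("G",G,"a",a)
for back in (0.08,0): 
    T=G+(.048-back)*a; print(back,T.round(4),(Rm.T@(T-o["eef_pos"])/.12).round(3))
E
python3 cf3.py
```

```text
cup [ 0.08946407 -0.00741578  0.07780004]
[[0.2, -0.8], [0.6, -1.1], [-0.8, -0.4], [-0.9, -0.2], [-0.9, 0.7], [0.4, 0.6], [0.1, 0.6], [1.1, 0.5], [0.0, 0.3]]
G [ 0.66835526 -0.04986564  0.131     ] a [ 0.49924295  0.02053026 -0.86621878]
0.08 [ 0.6524 -0.0505  0.1587] [-0.54   0.86   1.688]
0 [ 0.6923 -0.0489  0.0894] [-0.54   0.86   2.354]
```

>>> {"fn": "apply_moves", "kwargs": {"moves": "-0.2 -0.06 0.1 0.16 0 0 0; -0.2 -0.06 0.1 0.16 0 0 0; -0.2 -0.06 0.1 0.16 0 0 0; -0.2 -0.06 0.1 0.16 0 0 0; -0.2 -0.06 0.1 0.16 0 0 0; -0.2 -0.06 0.1 0.16 0 0 0; -0.2 -0.06 0.1 0.16 0 0 0; -0.2 -0.06 0.1 0.16 0 0 0; -0.2 -0.06 0.06 0.16 0 0 0; -0.2 0 0 0.1 0 0 0; -0.2 0 0 0 0 0 0"}}

```text
t: 15.6
eef_pos: [0.6437, -0.0511, 0.171]
tool_rot: [0.178, 0.669, 0.697, 0.185]
contact_force: [-1.7, 0.4, -0.1]
gripper_width: 0.599
```

```bash
cat > g.py <<'E'
from h import *
import sys
c=[ 0.63505577,-0.03718322,-0.02731616]
w=cam("wrist"); save(w,sys.argv[1])
o=bot.get_obs(); Rm=rotm(o["tool_rot"]); print(o["t"],o["eef_pos"].round(4),o["q"].round(2),round(o["gripper_width"],2),o["contact_force"].round(1))
print(Rm.round(3))
v=[.0895,-.0074,.0778]
P=cup2w(c,cup2w(v,[(-.056,0,.07),(-.06,-.012,.092),(-.06,.012,.092),(-.06,-.031,0.042),(-.06,.031,0.042)])+[0,0,.061])
print(proj(w,P).round(1).tolist())
T=P[0]+.048*Rm[:,2]; print(T.round(4),(Rm.T@(T-o["eef_pos"])/.12).round(3))
E
python3 g.py w15
```

```text
15.65 [ 0.643  -0.0511  0.172 ] [-0.38  0.25  0.43  2.13 -0.48  0.29  2.05] 0.6 [-0.1  0.1  0.6]
[[-0.041  0.867  0.497]
 [ 0.999  0.036  0.02 ]
 [-0.001  0.497 -0.868]]
[[279.3, 229.3], [259.0, 254.3], [299.5, 254.1], [233.9, 193.8], [324.7, 193.3]]
[ 0.6922 -0.0489  0.0894] [0.002 0.014 0.802]
```

View pics/w15.png

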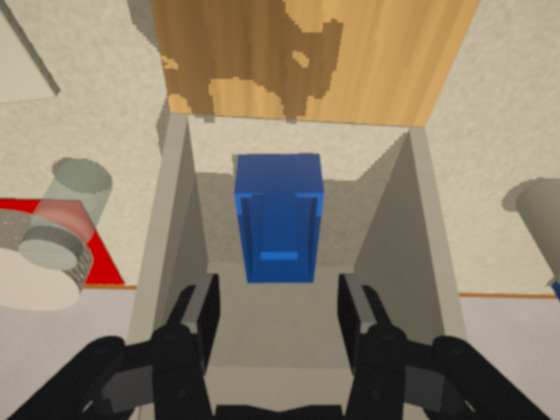

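>>> {"fn": "apply_moves", "kwargs": {"moves": "-0.2 0 0 0.15 0 0 0; -0.2 0 0 0.15 0 0 0; -0.2 0 0.01 0.15 0 0 0; -0.2 0 0 0.15 0 0 0; -0.2 0 0 0.12 0 0 0; -0.2 0 0 0.08 0 0 0; -0.2 0 0 0 0 0 0"}}

```text
t: 16.23
eef_pos: [0.6919, -0.0478, 0.0901]
tool_rot: [0.179, 0.668, 0.698, 0.186]
contact_force: [-0.7, -1.5, 0.2]
gripper_width: 0.6
```

```bash
python3 g.py w16
```

```text
16.2833 [ 0.6918 -0.0481  0.091 ] [-0.25  0.45  0.29  2.07 -0.94  0.17  2.49] 0.6 [0.5 0.3 0.4]
[[-0.042  0.866  0.499]
 [ 0.999  0.037  0.021]
 [-0.     0.499 -0.866]]
[[276.5, 313.6], [241.7, 367.9], [310.8, 367.7], [205.8, 249.9], [347.6, 249.3]]
[ 0.6923 -0.0488  0.0894] [-0.006 -0.003  0.014]
```

View pics/w16.png

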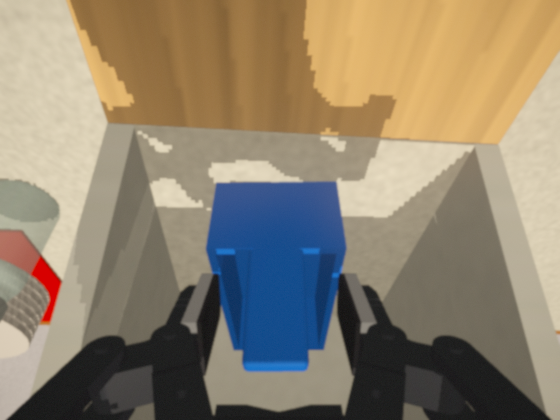

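>>> {"fn": "apply_moves", "kwargs": {"moves": "1 0 0 0 0 0 0; 1 0 0 0 0 0 0; 1 0 0 0 0 0 0; 1 0 0 0 0 0 0; 1 0 0 0 0 0 0; 1 0 0 0 0 0 0", "force": 35}}

```text
t: 16.78
eef_pos: [0.692, -0.0488, 0.0923]
tool_rot: [0.18, 0.669, 0.697, 0.188]
contact_force: [-5.2, 1.1, 7.6]
gripper_width: 0.273
```

```bash
python3 g.py w17
```

```text
16.8333 [ 0.692  -0.0488  0.0923] [-0.24  0.45  0.29  2.08 -0.94  0.17  2.49] 0.28 [-5.   1.   7.8]
[[-0.041  0.865  0.501]
 [ 0.999  0.035  0.021]
 [ 0.001  0.501 -0.865]]
[[278.9, 308.7], [244.8, 361.8], [313.1, 361.6], [208.6, 246.0], [349.1, 245.3]]
[ 0.6924 -0.0488  0.0895] [-0.    -0.008  0.022]
```

View pics/w17.png

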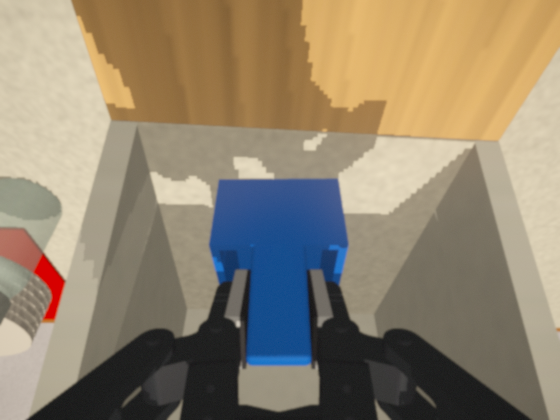

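>>> {"fn": "apply_moves", "kwargs": {"moves": "1 0 0 -0.02 0 0 0; 1 0.003 -0.04 -0.023 0 0 0; 1 0.006 -0.08 -0.046 0 0 0; 1 0.006 -0.08 -0.046 0 0 0; 1 0.006 -0.08 -0.046 0 0 0; 1 0.006 -0.08 -0.046 0 0 0; 1 0.006 -0.08 -0.046 0 0 0; 1 0.006 -0.08 -0.046 0 0 0; 1 0 0 0 0 0 0"}}

```text
t: 17.58
eef_pos: [0.6157, -0.0473, 0.0931]
tool_rot: [0.177, 0.669, 0.698, 0.185]
contact_force: [-0.7, 0.1, -2.5]
gripper_width: 0.274
```

```bash
python3 g.py w18
```

```text
17.6333 [ 0.6172 -0.0472  0.0936] [-0.38  0.37  0.43  2.24 -1.36  0.17  2.92] 0.27 [ 0.6 -0.1 -3.4]
[[-0.041  0.867  0.497]
 [ 0.999  0.035  0.021]
 [ 0.001  0.497 -0.868]]
[[270.4, 369.9], [246.0, 412.0], [293.1, 411.9], [219.2, 319.4], [322.6, 319.0]]
[ 0.6922 -0.0488  0.0893] [-0.039  0.524  0.341]
```

View pics/w18.png

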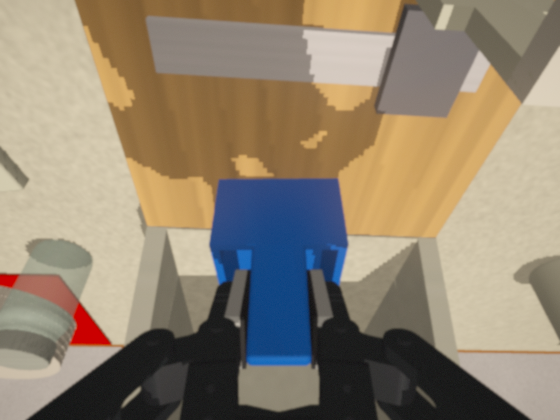

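>>> {"fn": "apply_moves", "kwargs": {"moves": "1 0 -0.008 0.014 0 0 0; 0.2 0 0 0 0 0 0; -0.1 0 0 0 0 0 0; -0.1 0 0 0 0 0 0; -0.1 0 0 0 0 0 0"}}

```text
t: 18.05
eef_pos: [0.6198, -0.0476, 0.0933]
tool_rot: [0.178, 0.669, 0.697, 0.186]
contact_force: [-0.9, 0.2, -0.7]
gripper_width: 0.552
```

```bash
python3 g.py w19
```

```text
18.1 [ 0.6196 -0.0475  0.0932] [-0.38  0.37  0.43  2.24 -1.37  0.17  2.92] 0.55 [ 0.5  0.4 -1. ]
[[-0.041  0.867  0.497]
 [ 0.999  0.036  0.021]
 [ 0.     0.498 -0.867]]
[[271.1, 366.9], [246.4, 409.5], [294.2, 409.3], [219.2, 316.0], [323.9, 315.6]]
[ 0.6923 -0.0488  0.0894] [-0.036  0.509  0.329]
```

View pics/w19.png

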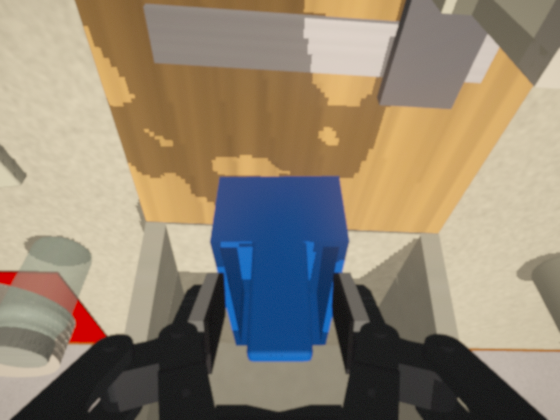

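>>> {"fn": "apply_moves", "kwargs": {"moves": "-0.1 0 0 -0.1 0 0 0; -0.1 0 0 -0.15 0 0 0; -0.1 0 0 -0.15 0 0 0; -0.1 0 0 -0.15 0 0 0; -0.1 0 0 -0.1 0.5 0 0; -0.1 0 0 0 0.9 0 0; -0.1 0 0 0 0.9 0 0; -0.1 0 0 0 0.9 0 0; -0.1 0 0 0 0.9 0 0; -0.1 0 0 0 0.9 0 0; -0.1 0 0 0 0 0 0"}}

```text
t: 19.02
eef_pos: [0.5831, -0.0484, 0.1612]
tool_rot: [0.06, 0.689, 0.72, 0.061]
contact_force: [0.1, 0.1, -0.2]
gripper_width: 0.553
```

```bash
python3 g.py w20
```

```text
19.0667 [ 0.5819 -0.0491  0.1607] [-0.84  0.48  1.09  2.01 -0.64  0.82  2.2 ] 0.55 [-0.6 -0.2  0.2]
[[-0.043  0.984  0.172]
 [ 0.999  0.042  0.006]
 [-0.002  0.172 -0.985]]
[[271.3, 332.6], [252.0, 354.5], [289.2, 354.5], [231.4, 300.7], [312.6, 300.5]]
[ 0.6766 -0.0496  0.0837] [-0.037  0.667  0.767]
```

View pics/w20.png

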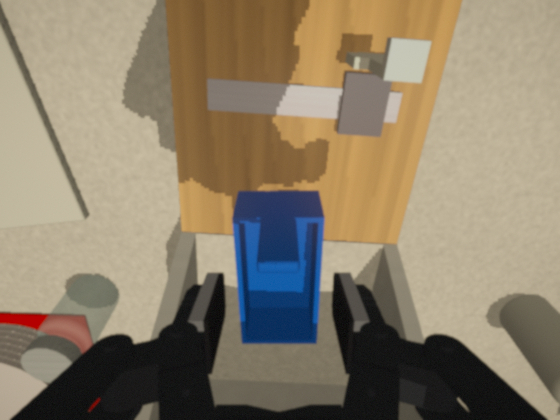

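```bash
python3 - <<'E'
import cv2,numpy as np
im=cv2.imread("pics/w20.png")[180:360,210:350]
cv2.imwrite("pics/z4.png",cv2.convertScaleAbs(cv2.resize(im,None,fx=3.3,fy=3.3,interpolation=cv2.INTER_CUBIC),alpha=1.8,beta=20))
E
```

```text
(no output)
```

View pics/z4.png

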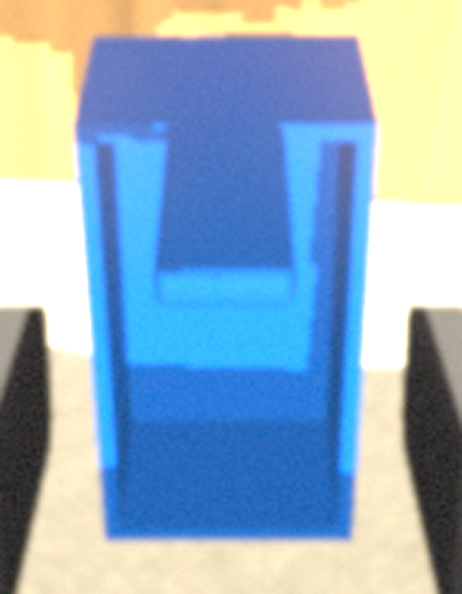

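```bash
cat > cf4.py <<'E'
from h import *
c=[ 0.63505577,-0.03718322,-0.02731616]
w=cam("wrist")
W=lambda x,y:(210+x/3.3-.4,180+y/3.3-.4)
obs=[(W(95,38),(-.06,-.031,0)),(W(357,38),(-.06,.031,0)),(W(77,128),(-.06,-.031,.042)),(W(376,123),(-.06,.031,.042)),
(W(158,270),(-.06,-.012,.092)),(W(293,268),(-.06,.012,.092)),(W(158,302),(-.052,-.012,.092)),(W(293,302),(-.052,.012,.092)),(W(105,540),(.06,-.031,.042)),(W(352,540),(.06,.031,.042))]
def f(v):
    return np.array([proj(w,cup2w(c,cup2w(v,X)+[0,0,.061]))[0]-uv for uv,X in obs])
r=least_squares(lambda v:f(v).ravel(),[.01,0,0],loss='soft_l1'); v=r.x; print("cup",v); print(f(v).round(1).tolist())
o=bot.get_obs(); Rm=rotm(o["tool_rot"])
G=cup2w(c,cup2w(v,(-.056,0,.07))+[0,0,.061])[0]; a=Rm[:,2]; print("G",G,"a",a,o["eef_pos"])
for back in (0.06,0): 
    T=G+(.046-back)*a; print(back,T.round(4),(Rm.T@(T-o["eef_pos"])/.12).round(3))
E
python3 cf4.py
```

```text
cup [ 0.01410014 -0.00892193  0.07589034]
[[-0.7, -1.6], [0.9, -1.9], [-1.5, -1.7], [1.2, -0.5], [-1.7, 0.5], [1.4, 1.0], [-1.2, 2.5], [1.1, 2.3], [-0.1, 0.0], [0.3, -0.2]]
G [ 0.59297302 -0.04920602  0.131     ] a [ 0.1715597   0.00646069 -0.98515254] [ 0.58055837 -0.04943395  0.16028966]
0.06 [ 0.5906 -0.0493  0.1448] [-0.002  0.06   0.142]
0 [ 0.6009 -0.0489  0.0857] [-0.002  0.06   0.642]
```

>>> {"fn": "apply_moves", "kwargs": {"moves": "-0.1 0 0.03 0.12 0 0 0; -0.1 0 0.03 0.15 0 0 0; -0.1 0 0 0.15 0 0 0; -0.1 0 0 0.12 0 0 0; -0.1 0 0 0.05 0 0 0; -0.1 0 0 0 0 0 0; 1 0 0 0 0 0 0; 1 0 0 0 0 0 0; 1 0 0 0 0 0 0; 1 0 0 0 0 0 0; 1 0 0 0 0 0 0", "force": 35}}

```text
t: 20.03
eef_pos: [0.5995, -0.0484, 0.093]
tool_rot: [0.059, 0.69, 0.719, 0.062]
contact_force: [-4.5, 1.0, 7.1]
gripper_width: 0.272
```

```bash
python3 g.py w21
```

```text
20.0833 [ 0.5995 -0.0483  0.0929] [-0.71  0.58  0.93  2.02 -0.78  0.72  2.3 ] 0.27 [-4.   1.1  7.6]
[[-0.042  0.984  0.171]
 [ 0.999  0.041  0.008]
 [ 0.001  0.171 -0.985]]
[[270.5, 411.8], [243.4, 452.7], [295.7, 452.4], [217.7, 361.4], [324.9, 360.7]]
[ 0.6766 -0.0495  0.0837] [-0.036  0.619  0.186]
```

View pics/w21.png

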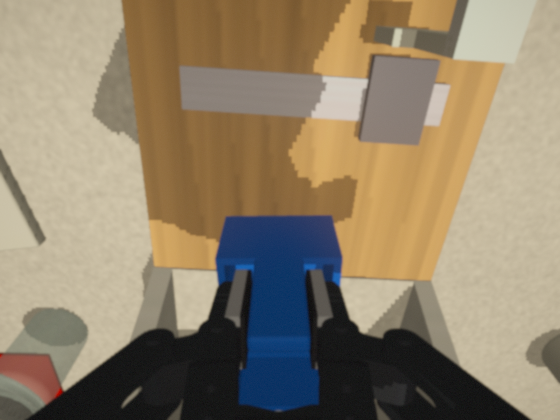

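>>> {"fn": "apply_moves", "kwargs": {"moves": "1 0 0 -0.015 0 0 0; 1 0.003 -0.04 -0.007 0 0 0; 1 0.005 -0.07 -0.012 0 0 0; 1 0.005 -0.07 -0.012 0 0 0; 1 0.005 -0.07 -0.012 0 0 0; 1 0.005 -0.07 -0.012 0 0 0; 1 0.005 -0.07 -0.012 0 0 0; 1 0.005 -0.05 -0.009 0 0 0; 1 0.003 -0.03 -0.005 0 0 0; 1 0 0 0 0 0 0"}}

```text
t: 20.92
eef_pos: [0.5405, -0.0461, 0.0936]
tool_rot: [0.058, 0.69, 0.719, 0.062]
contact_force: [-0.7, 0.5, -3.2]
gripper_width: 0.272
```

```bash
python3 g.py w22
```

```text
20.9667 [ 0.5412 -0.0461  0.0937] [-0.79  0.49  0.98  2.15 -0.75  0.66  2.3 ] 0.27 [ 0.1  0.3 -3.6]
[[-0.042  0.985  0.17 ]
 [ 0.999  0.041  0.008]
 [ 0.001  0.17  -0.985]]
[[263.6, 471.4], [239.7, 512.7], [284.3, 512.4], [217.8, 421.5], [312.1, 420.9]]
[ 0.6765 -0.0495  0.0837] [-0.075  1.095  0.274]
```

View pics/w22.png

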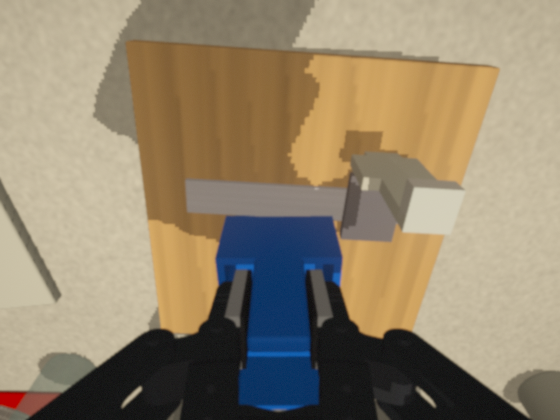

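>>> {"fn": "apply_moves", "kwargs": {"moves": "1 0 0 0.012 0 0 0; 1 0 0 0 0 0 0; 0.4 0 0 0 0 0 0; 0.1 0 0 0 0 0 0; 0 0 0 0 0 0 0; 0 0 0 0 0 0 0; 0 0 0 -0.15 0 0 0; 0 0 0 -0.25 0 0 0; 0 0 0 -0.25 0 0 0; 0 0 0 -0.1 0 0 0; -1 0 0 0 0 0 0"}}

```text
t: 21.88
eef_pos: [0.5283, -0.0473, 0.1836]
tool_rot: [0.06, 0.69, 0.719, 0.064]
contact_force: [-0.4, -0.1, 0.0]
gripper_width: 0.622
```

```bash
python3 g.py w23; python3 - <<'E'
import cv2,numpy as np
im=cv2.imread("pics/w23.png")
print(im.shape)
cv2.imwrite("pics/z5.png",cv2.convertScaleAbs(cv2.resize(im[120:400,150:450],None,fx=2,fy=2,interpolation=cv2.INTER_CUBIC),alpha=1.7,beta=20))
E
```

```text
21.9333 [ 0.5275 -0.0466  0.1821] [-1.03  0.35  1.24  2.11 -0.53  0.8   2.13] 0.71 [-0.5  0.5  0.3]
[[-0.042  0.984  0.173]
 [ 0.999  0.041  0.009]
 [ 0.001  0.173 -0.985]]
[[268.5, 358.4], [252.2, 378.8], [283.3, 378.6], [234.3, 329.3], [303.9, 328.8]]
[ 0.6767 -0.0494  0.0837] [-0.077  1.08   1.022]
(420, 560, 3)
```

View pics/z5.png

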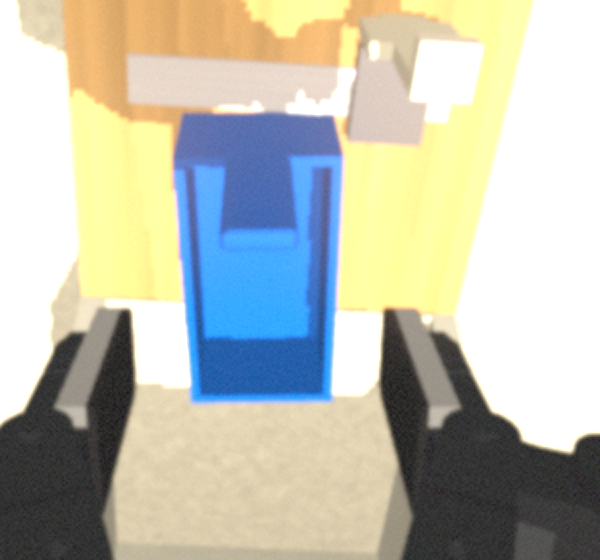

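```bash
sed -e 's#^W=.*#W=lambda x,y:(150+x/2-.25,120+y/2-.25)#' -e 's#^obs=.*#obs=[(W(185,115),(-.06,-.031,0)),(W(335,115),(-.06,.031,0)),(W(177,163),(-.06,-.031,.042)),(W(341,160),(-.06,.031,.042)),#' -e 's#^(W(158,270).*#(W(220,233),(-.06,-.012,.092)),(W(297,232),(-.06,.012,.092)),(W(220,248),(-.052,-.012,.092)),(W(297,247),(-.052,.012,.092)),(W(192,402),(.06,-.031,.042)),(W(331,401),(.06,.031,.042))]#' cf4.py > cf5.py
cat >> cf5.py <<'E'
C=cup2w(c,cup2w(v,(0.008,0,0)))[0]; print("C",C, "world yaw",v[2]+c[2])
print(o["q"].round(3))
E
python3 cf5.py
```

```text
cup [-0.04304552 -0.00693827  0.0809176 ]
[[-1.5, -1.9], [-0.2, -2.7], [-2.7, -2.5], [2.4, -1.9], [-0.7, 0.3], [1.3, 0.4], [-0.2, 4.0], [1.1, 4.1], [-0.8, 0.8], [0.8, 0.7]]
G [ 0.53591723 -0.04594345  0.131     ] a [ 0.17094704  0.00842263 -0.98524422] [ 0.52684112 -0.04637634  0.18101588]
0.06 [ 0.5335 -0.0461  0.1448] [-0.     0.003  0.307]
0 [ 0.5438 -0.0456  0.0857] [-0.     0.003  0.807]
C [ 0.59982531 -0.0425146   0.        ] world yaw 0.05360144325583923
[-1.024  0.356  1.238  2.111 -0.529  0.804  2.13 ]
```

>>> {"fn": "apply_moves", "kwargs": {"moves": "-1 0 0 0 0.85 0 0; -1 0 0 0 0.85 0 0; -1 0 0 0 0.8 0 0; -1 0 0.2 0 0 0 0; -1 0 0.2 0 0 0 0; -1 0 0.18 0 0 0 0; -1 0 0 0 0 0 0; -1 0 0 0 0 0 0"}}

```text
t: 22.65
eef_pos: [0.596, -0.0444, 0.1789]
tool_rot: [-0.002, 0.692, 0.722, -0.002]
contact_force: [-1.3, 0.3, 1.6]
gripper_width: 0.998
```

```bash
cat > g2.py <<'E'
from h import *
import sys
c=[ 0.63505577,-0.03718322,-0.02731616]
w=cam("wrist"); save(w,sys.argv[1])
o=bot.get_obs(); Rm=rotm(o["tool_rot"]); print(o["t"],o["eef_pos"].round(4),o["q"].round(2),round(o["gripper_width"],2),o["contact_force"].round(1))
print(Rm.round(3))
v=[-.043,-.007,.079]
P=cup2w(c,cup2w(v,[(.005,0,0),(-.06,-.012,.092),(-.06,.012,.092),(.06,-.031,0.042),(.06,.031,0.042)])+[0,0,.06])
print(proj(w,P[1:]).round(1).tolist())
T=P[0]; T[2]=.032; print(T.round(4),(Rm.T@(T-o["eef_pos"])/.12).round(3))
E
python3 g2.py w24
```

```text
22.7 [ 0.5951 -0.0446  0.1792] [-0.77  0.59  1.07  1.82 -0.58  1.1   2.13] 1.0 [-0.5  0.1  0.4]
[[-0.041  0.999 -0.006]
 [ 0.999  0.041 -0.   ]
 [ 0.    -0.006 -1.   ]]
[[258.1, 127.8], [303.4, 127.4], [241.1, 281.6], [322.1, 280.9]]
[ 0.5969 -0.0427  0.032 ] [0.015 0.023 1.227]
```

View pics/w24.png

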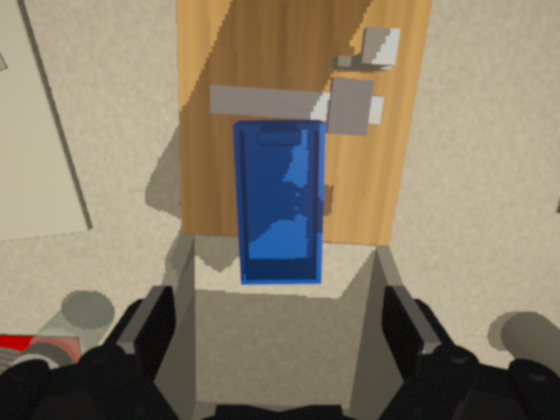

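>>> {"fn": "apply_moves", "kwargs": {"moves": "-1 0.015 0.02 0.15 0 0 0; -1 0 0 0.2 0 0 0; -1 0 0 0.2 0 0 0; -1 0 0 0.2 0 0 0; -1 0 0 0.2 0 0 0; -1 0 0 0.15 0 0 0; -1 0 0 0.08 0 0 0; -1 0 0 0 0 0 0"}}

```text
t: 23.37
eef_pos: [0.5955, -0.0419, 0.0371]
tool_rot: [-0.003, 0.692, 0.721, -0.002]
contact_force: [-0.8, -0.3, -0.4]
gripper_width: 1.0
```

```bash
python3 g2.py w25
```

```text
23.4167 [ 0.5967 -0.0423  0.0386] [-0.65  0.75  0.89  1.91 -0.76  0.87  2.25] 1.0 [-0.2  0.2 -0.4]
[[-0.041  0.999 -0.005]
 [ 0.999  0.041  0.   ]
 [ 0.001 -0.005 -1.   ]]
[[197.6, 217.4], [345.2, 215.9], [200.6, 460.7], [356.5, 459.4]]
[ 0.5969 -0.0427  0.032 ] [-0.004  0.002  0.055]
```

View pics/w25.png

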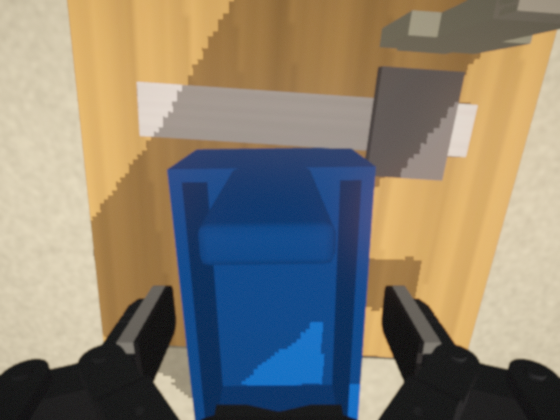

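>>> {"fn": "apply_moves", "kwargs": {"moves": "-1 0 0 0.04 0 0 0; -0.8 0 0 0 0 0 0; -0.6 0 0 0 0 0 0; 0 0 0 0 0 0 0; 0 0 0 0 0 0 0; 1 0 0 0 0 0 0; 1 0 0 0 0 0 0; 1 0 0 0 0 0 0", "force": 40}}

```text
t: 24.08
eef_pos: [0.5986, -0.0423, 0.0354]
tool_rot: [-0.001, 0.692, 0.722, -0.0]
contact_force: [-1.6, 0.1, 6.1]
gripper_width: 0.723
```

```bash
python3 g2.py w26
```

```text
24.1333 [ 0.5986 -0.0424  0.0354] [-0.65  0.76  0.88  1.91 -0.77  0.86  2.26] 0.72 [-1.   0.2  6.5]
[[-0.042  0.999 -0.002]
 [ 0.999  0.042  0.   ]
 [ 0.001 -0.002 -1.   ]]
[[196.9, 206.9], [351.8, 205.4], [200.5, 459.0], [358.9, 457.8]]
[ 0.5969 -0.0427  0.032 ] [-0.003 -0.014  0.028]
```

View pics/w26.png

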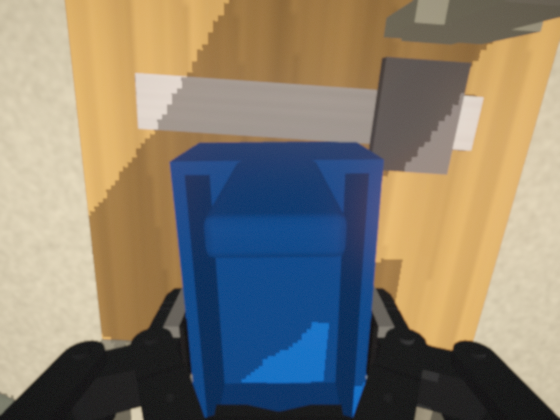

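>>> {"fn": "apply_moves", "kwargs": {"moves": "1 0 0 -0.08 0 0 0; 1 0 0 -0.15 0 0 0; 1 0 0 -0.2 0 0 0; 1 0 0 -0.2 0 0 0; 1 0 0 -0.2 0 0 0; 1 0 0 -0.1 0 0 0; 1 0 0 0 0 0 0"}}

```text
t: 24.72
eef_pos: [0.5997, -0.0424, 0.1485]
tool_rot: [0.0, 0.692, 0.722, 0.0]
contact_force: [-0.4, 0.5, -4.7]
gripper_width: 0.717
```

```bash
python3 g2.py w27; python3 -c "
from h import *
t=cam('top'); save(t,'t6',(100,110,370,310),2.9)"
```

```text
24.7667 [ 0.5987 -0.042   0.1466] [-0.75  0.63  1.03  1.84 -0.63  1.04  2.15] 0.72 [-1.2  0.3 -5. ]
[[-0.042  0.999 -0.002]
 [ 0.999  0.042  0.001]
 [ 0.001 -0.002 -1.   ]]
[[250.3, 126.1], [304.1, 125.6], [234.0, 298.2], [324.6, 297.4]]
[ 0.5969 -0.0427  0.032 ] [-0.007 -0.014  0.955]
```

View pics/w27.png

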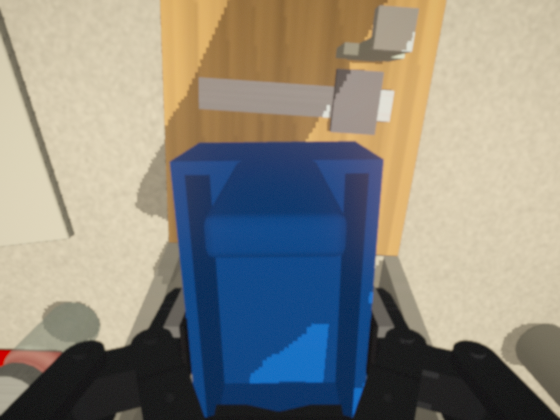

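View pics/t6.png

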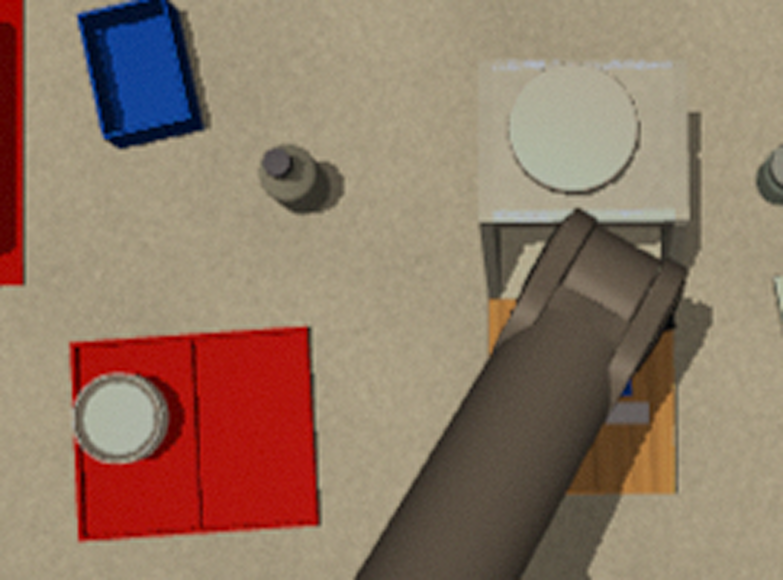

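>>> {"fn": "apply_moves", "kwargs": {"moves": "1 0.1 -0.02 0 0 0 0; 1 0.2 -0.04 0 0 0 0; 1 0.25 -0.045 0 0 0 0; 1 0.25 -0.045 0 0 0 0; 1 0.25 -0.045 0 0 0 0; 1 0.25 -0.045 0 0 0 0; 1 0.15 -0.03 0 0 0 0"}}

```text
t: 25.4
eef_pos: [0.5565, 0.1345, 0.1438]
tool_rot: [-0.003, 0.691, 0.723, -0.002]
contact_force: [-0.2, 1.1, -4.1]
gripper_width: 0.724
```

```bash
python3 -c "
from h import *
o=bot.get_obs();print(o['t'],o['eef_pos'].round(4),o['q'].round(2),o['contact_force'].round(1)); print(rotm(o['tool_rot']).round(3))"
```

```text
25.4 [0.5565 0.1345 0.1438] [-1.1   0.61  1.08  1.9  -0.63  1.03  1.87] [-0.2  1.1 -4.1]
[[-0.045  0.999 -0.007]
 [ 0.999  0.045  0.001]
 [ 0.001 -0.007 -1.   ]]
```

>>> {"fn": "apply_moves", "kwargs": {"moves": "1 0.2 -0.035 0 0 0 0; 1 0.25 -0.04 0 0 0 0; 1 0.25 -0.04 0 0 0 0; 1 0.25 -0.04 0 0 0 0; 1 0.2 -0.035 0 0 0 0; 1 0.1 -0.02 0 0 0 0; 1 0 0 0 0 0 0; 1 0 0 0 0 0 0"}}

```text
t: 26.07
eef_pos: [0.5264, 0.2788, 0.1449]
tool_rot: [-0.001, 0.692, 0.722, -0.002]
contact_force: [0.5, 0.1, -3.6]
gripper_width: 0.726
```

```bash
cat > g3.py <<'E'
from h import *
import sys
b=[0.51325311,0.3528078,0.03645776]
w=cam("wrist"); save(w,sys.argv[1])
o=bot.get_obs(); Rm=rotm(o["tool_rot"]); print(o["t"],o["eef_pos"].round(4),o["q"].round(2),round(o["gripper_width"],2),o["contact_force"].round(1))
print(Rm.round(3))
print("tray corners",proj(w,cup2w(b,[(.1,.12,.014),(.1,-.12,.014),(-.1,-.12,.014),(-.1,.12,.014),(-.1,0,.014),(.1,0,.014)])).round(0).tolist())
T=np.array([.522,.292,-.0196]); print((Rm.T@(T-o["eef_pos"])/.12).round(3))
E
python3 g3.py w28
```

```text
26.1167 [0.527  0.2775 0.1454] [-1.33  0.66  1.09  1.85 -0.67  1.06  1.64] 0.72 [ 0.3 -0.5 -4.7]
[[-0.04   0.999 -0.004]
 [ 0.999  0.04  -0.002]
 [-0.001 -0.004 -1.   ]]
tray corners [[486.0, 285.0], [230.0, 284.0], [220.0, 51.0], [536.0, 53.0], [378.0, 52.0], [358.0, 285.0]]
[ 0.124 -0.03   1.375]
```

View pics/w28.png

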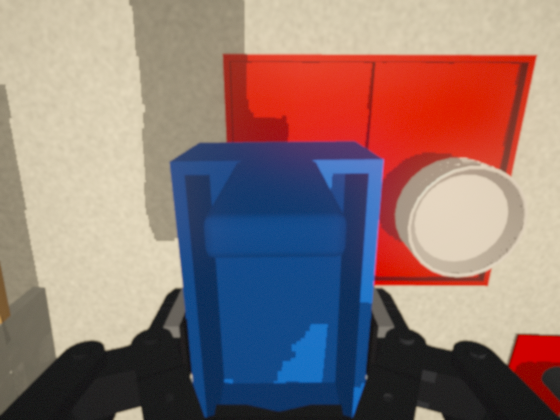

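>>> {"fn": "apply_moves", "kwargs": {"moves": "1 0.12 -0.03 0 0 0 0; 1 0 0 0.12 0 0 0; 1 0 0 0.2 0 0 0; 1 0 0 0.2 0 0 0; 1 0 0 0.2 0 0 0; 1 0 0 0.2 0 0 0; 1 0 0 0.15 0 0 0; 1 0 0 0.08 0 0 0; 1 0 0 0 0 0 0; 1 0 0 0 0 0 0"}}

```text
t: 26.95
eef_pos: [0.5229, 0.2925, 0.0081]
tool_rot: [-0.001, 0.693, 0.721, -0.001]
contact_force: [0.9, 0.4, -3.7]
gripper_width: 0.722
```

```bash
python3 g3.py w29
```

```text
27.0 [0.5235 0.293  0.009 ] [-1.23  0.81  0.89  1.92 -0.86  0.85  1.74] 0.72 [ 0.8  0.3 -4.7]
[[-0.041  0.999 -0.002]
 [ 0.999  0.041  0.   ]
 [ 0.001 -0.002 -1.   ]]
tray corners [[588.0, 409.0], [176.0, 407.0], [134.0, 26.0], [725.0, 29.0], [430.0, 27.0], [382.0, 408.0]]
[-0.008 -0.012  0.238]
```

View pics/w29.png

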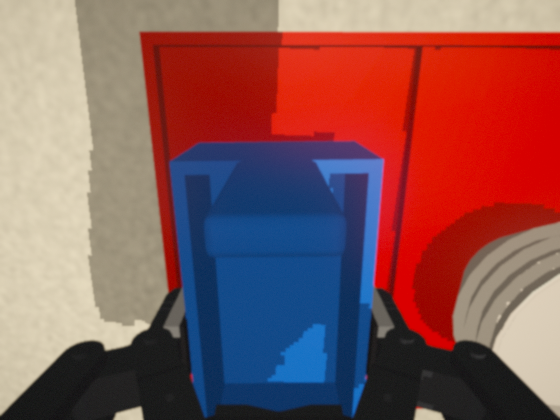

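>>> {"fn": "apply_moves", "kwargs": {"moves": "1 0 0 0.08 0 0 0; 1 0 0 0.06 0 0 0; 1 0 0 0.03 0 0 0; 1 0 0 0.02 0 0 0; 1 0 0 0.01 0 0 0; 1 0 0 0 0 0 0"}}

```text
t: 27.5
eef_pos: [0.5225, 0.2934, -0.0159]
tool_rot: [-0.001, 0.692, 0.722, -0.001]
contact_force: [-0.1, 0.1, -5.3]
gripper_width: 0.717
```

>>> {"fn": "apply_moves", "kwargs": {"moves": "1 0 0 0.015 0 0 0; 1 0 0 0.01 0 0 0; 1 0 0 0 0 0 0; 1 0 0 0 0 0 0"}}

```text
t: 27.83
eef_pos: [0.5226, 0.2935, -0.0187]
tool_rot: [-0.001, 0.692, 0.722, -0.001]
contact_force: [-0.5, -0.1, -4.8]
gripper_width: 0.722
```

>>> {"fn": "apply_moves", "kwargs": {"moves": "1 0 0 0.01 0 0 0; 1 0 0 0.01 0 0 0; 1 0 0 0 0 0 0; 1 0 0 0 0 0 0"}}

```text
t: 28.17
eef_pos: [0.523, 0.2935, -0.0202]
tool_rot: [-0.001, 0.692, 0.722, -0.001]
contact_force: [-1.2, -0.5, 5.8]
gripper_width: 0.722
```

>>> {"fn": "apply_moves", "kwargs": {"moves": "-0.46 0 0 -0.005 0 0 0; -0.55 0 0 0 0 0 0; -0.7 0 0 0 0 0 0; -0.75 0 0 0 0 0 0; -0.75 0 0 0 0 0 0; -0.75 0 0 0 0 0 0"}}

```text
t: 28.67
eef_pos: [0.5226, 0.2934, -0.0205]
tool_rot: [-0.001, 0.692, 0.722, -0.001]
contact_force: [0.4, -1.1, 0.3]
gripper_width: 0.877
```

```bash
python3 g3.py w30
```

```text
28.7167 [ 0.5226  0.2935 -0.0205] [-1.21  0.85  0.85  1.92 -0.9   0.81  1.77] 0.87 [0.2 0.1 0.1]
[[-0.042  0.999 -0.003]
 [ 0.999  0.042  0.   ]
 [ 0.    -0.003 -1.   ]]
tray corners [[630.0, 456.0], [160.0, 454.0], [99.0, 13.0], [821.0, 17.0], [461.0, 15.0], [395.0, 455.0]]
[-0.012 -0.006 -0.008]
```

View pics/w30.png

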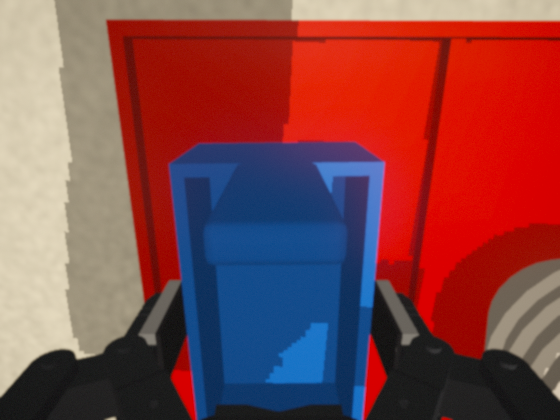

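Released, and the caddy stands in the bay. I retract straight up.

>>> {"fn": "apply_moves", "kwargs": {"moves": "-0.75 0 0 -0.08 0 0 0; -0.75 0 0 -0.15 0 0 0; -0.75 0 0 -0.2 0 0 0; -0.75 0 0 -0.25 0 0 0; -0.75 0 0 -0.3 0 0 0; -0.75 0 0 -0.3 0 0 0; -0.75 0 0 -0.3 0 0 0; -0.75 0 0 -0.3 0 0 0; -0.75 0 0 0 0 0 0; -0.75 0 0 0 0 0 0"}}

```text
t: 29.55
eef_pos: [0.5246, 0.2936, 0.2077]
tool_rot: [-0.001, 0.692, 0.722, 0.001]
contact_force: [-0.3, -0.6, -0.6]
gripper_width: 0.877
```

```bash
python3 g3.py w31; python3 -c "
from h import *
t=cam('top'); save(t,'t7'); s=cam('scene'); save(s,'s7')"
```

```text
29.6 [0.5233 0.2935 0.2058] [-1.4   0.6   1.16  1.79 -0.6   1.16  1.56] 0.88 [ 0.3 -0.1 -0.7]
[[-0.042  0.999 -0.003]
 [ 0.999  0.042  0.002]
 [ 0.002 -0.003 -1.   ]]
tray corners [[441.0, 256.0], [223.0, 255.0], [213.0, 58.0], [473.0, 59.0], [343.0, 58.0], [332.0, 255.0]]
[-0.015 -0.006  1.878]
```

View pics/w31.png

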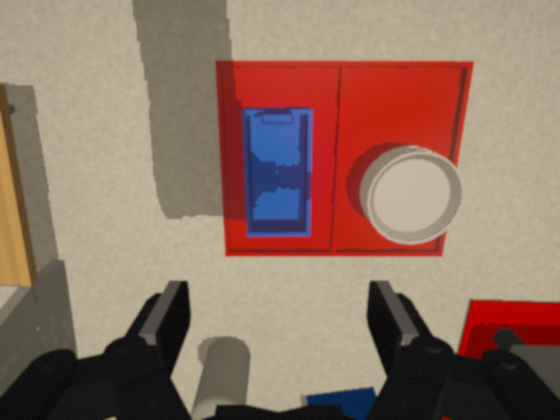

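View pics/t7.png

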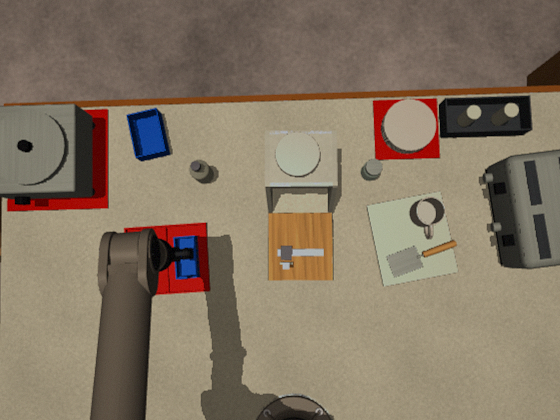

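View pics/s7.png

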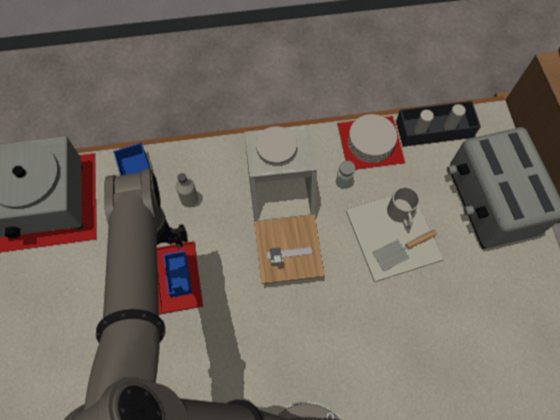

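```bash
python3 -c "
from station import bot
o=bot.get_obs(); print(o['t'],o['contact_force'],o['joint_vel'].round(3)); print(bot.hand_in())"
```

```text
29.7 [-0.37769482  0.50219347 -0.36365161] [ 0.002  0.012 -0.007  0.006 -0.001 -0.002 -0.002]
the job is handed in; nothing more can be done
None
```

The job is done and was handed in at 29.7 s; the hand-in gave no verdict. I hooked the bar and pulled the door to its catch stop. I then pressed the catch through the gap, swung the door past it and lowered it. The caddy came out by its tongue on to the door and was let go there. I then gripped it across its body and set it down in the free bay.

**Last checks:**
- In the last wrist and top pictures the caddy sits flat and lengthwise in the free bay.
- The door is down, and the bowls, mug, spatula, sauce, shaker and saucers look unmoved. I checked these by eye, not with fresh measurements.
- The gripper was clear, with residual force under 1 N and the arm at rest.

**What went wrong or disagreed on the way:**
- **Tip length:** the real fingertips sat about 28 mm short of the stated TCP. On the first pull they slipped over the bar at about 0.24 rad. I allowed for this from then on, and the second pull reached the stop.
- **Pull force:** at the stop the measured wrist force was about 39 N in x and 24 N downward, from the fingers on the bar. That is well under the 120 N wrist limit.
- **Tongue pull in two goes:** joint 5 read -1.37, right at its range limit, partway through the tilted pull. I let go of the tongue, turned the gripper nearly upright and took the tongue again to finish.
- **Caddy on the door:** about 15 mm of its back end still overlapped the cupboard floor when I let go of it there. I stopped at that point to stay off a pale strip and the catch on the door.

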